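# Stack angle brackets with alternating uprights

### The arm

A 6-joint arm with a two-finger parallel gripper is mounted at the origin on a cart in front of the work surface, level with it; the furniture and walls round the work are solid. World frame = base frame: x ahead of the robot, y to its left, z up, the work surface at z = 0. Lengths are in m, angles in rad, forces in N, time in s.
With the tool pointing down it reaches from about 0.35 to 0.85 m from the base axis. Payload 8.1 kg.
Tool frame: the origin (TCP) lies at the very end of the fingers, on their centre line; the grasp point (between the pads) lies 19 mm behind it (robot.pinch_z is the z of the grasp point in the tool frame, in m); z points along the fingers, y is the direction in which the jaws open and shut (so a half turn about z gives the same grasp; the last joint's range is limited). The gripper opens to 93 mm and grips with 3 to 60 N. Pads are 15 mm wide; open, the fingers measure 128 mm over their backs; the gripper's body (75 mm by 188 mm) begins 65 mm behind the grasp point.
Start: joints at [1.192, 0.13, 1.488, -0, 1.523, -0.085], TCP at [0.174, 0.574, 0.219] pointing down, gripper open.
Joint ranges: [-2.96, 2.96], [-0.89, 2.26], [0.02, 2.5], [-1.34, 4.48], [0, 2.73], [-2.66, 2.66]. Speed limits (rad/s): [2.39, 2.39, 2.79, 3.14, 3.14, 3.14].

### API

Orientations are given as a rotation vector (axis times angle).
In Python, from plant import robot gives the robot as it stands.
- The arm moves only by the tool drive_tool, never from a script. Its argument "steps" is a list of rows, each an object of numbers: "jaw": the opening, from 0 (shut) to 1 (fully open); "tx", "ty", "tz": the shift along the tool's x, y, z scaled (see below); "turn": the turn about the tool's z scaled (see below). A call has 1 to 12 rows; each row is the pose to reach, as a shift and turn from the pose commanded when the call began, along the tool's axes at that moment, turning the shorter way round; what a row does not reach only later rows make up. The controller multiplies each number of a shift by 0.3 m and each number of a turn by 180 degrees. A row lasts 1/10 s, in which the tool goes at most 50 mm and 8.59 degrees, less where a joint would pass 70% of its speed; a pose out of reach is approached as far as the arm can. A call with a number of a shift or a turn outside -1 to 1 is refused whole. A call with a gripper value outside its range is refused whole. The fingers move at their own pace and stop on an object; "force" is the grip in N (left out, the last holds). Time passes only in rows, so rows that repeat a pose let the fingers close. It gives the time, the measured TCP pose, the force and the opening at its end, in the units of the state.
- robot.read_state(): the state, without advancing time (a new reading comes with each control period).
- robot.read_camera(name): name is "scene" or "top" or "wrist"; returns (picture, depth): 384x512x3 uint8, blue, green, red; 384x512 float32, m along the optical axis (not along the pixel's ray), 0 where there is no reading.
- robot.get_calibration(name): a dict with "fx", "fy", "cx", "cy" (pixels), "eye" and "attitude" of the camera in the world. Camera axes: x right, y down, z forward; pixel columns grow to the right and rows downward; lengths in m; the calibration is good to about 2 mm. A picture is of the moment at which its call begins: read the wrist's pose just before it. get_calibration takes no time and is no camera call; for the wrist camera it gives the pose at the moment of the call.
- robot.close_job(): hands the job in, once; it reports no verdict.
The state is a dict: "t": time; "q": joint angles; "dq": joint speeds; "joint_torque": joint torques, N m; "tool_pos": TCP position; "orientation": TCP orientation; "force": force on the tool from outside, world axes, zero at the start; "wrist_torque": the same for the moment, N m; "opening": finger opening in m.
Only numpy, scipy, OpenCV 4.12 (cv2) and the standard library are available. Lean on these libraries where they do the work, as an engineer would, in place of code of your own. Each camera call takes 0.05 s, during which the arm holds its last target.

### The job

Three identical aluminium angle brackets, each with a long and a short leg, are to be piled up for storage on the one lying in the middle, which stays where it lies. First lay the bracket that stands on its short leg (right) over onto its long leg on the bench, lowering it gently instead of letting it fall, and let go of it. Then put the bracket from the left on the middle one and the laid-over one on top, all long legs lying flat on each other with their sides in line and all short legs pointing up at alternating ends, the second turned opposite to the first and set out just far enough that the third lies flat between the two uprights without the pile tipping; leave the glassware and pipe tee alone.

Things in the scene. Friction and masses are not known exactly. Their poses are not given: they have to be found in the camera images.
- bottom_bracket: Lies in the middle on its long leg, short leg (left end) up; loose. Bare aluminium L-section (mm): long leg 120, short leg 50 (outer), 56 wide, 8 thick, 0.2 kg. Origin: outer heel edge, mid-width. x: from heel along the long leg's underside (plate x 0..120, z 0..8); z: from heel along the short leg's outer face (plate z 0..50, x 0..8); y: across the width (-28..28).
- second_bracket: Same shape, size, origin and axes; lies loose on its long leg at the left. Goes on the bottom bracket with its x axis turned against the bottom one's. The centre of mass of each lying bracket is 45 mm from its heel along x; where this lies past the support, it tips.
- standing_bracket: Same shape, size, origin and axes; stands loose at the right on its short leg's outer face: x (long leg) points straight up, z (short leg) level, roughly to the robot's left. It tips over its heel, away from the short leg, onto its long leg. In any pose it can be gripped across the 56 mm width, by the free edges of either leg.
- bottom_bracket_end (a point): Middle of the lower edge at the free end of the bottom bracket's long leg, 120 mm from its origin along its x.
- second_bracket_end (a point): The same point on the second bracket.
- standing_bracket_end (a point): The same point on the standing bracket (at its top while it stands).
- conical_flask: Bystander at the back right: conical glass flask, 65 mm across, 103 mm high; origin at the middle of its underside.
- beaker: Bystander at the back right: glass beaker, 75 mm across, 95 mm high; origin at the middle of its underside.
- pipe_tee: Bystander at the back, behind the bottom bracket: dark grey plastic pipe tee lying flat, 64 x 90 mm, 39 mm high; origin at the middle of its underside.
Not all that is in view belongs to the job. What is shaped like the standing_bracket but turquoise is not meant.

How it is judged:
By the outcome, as a careful person would: the job done as asked, in the order asked, and still so for the second after the job is handed in, with the robot touching nothing.
It also fails if it takes over 69 s, if anything falls off the work surface, if the arm or the gripper's body presses on something with over 40 N, if the wrist force passes 120 N, or if a joint passes its speed limit or range.

## Working session

There is one attempt and no reset: what is moved stays moved. The work goes in short steps, Python scripts to look and compute and a tool call to move; the robot and the scene stay as the last step left them, time stands still between calls to the robot, and variables do not carry over. Pictures are saved under pics/ and viewed, and the job is handed in when it is done.

Besides the shell and the picture viewer there is one more tool, called after "Emit:" in YAML: its name, and indented under it one key for each argument. drive_tool: Moves the arm, as the interface text tells. Its arguments: {"type":"object","properties":{"steps":{"type":"array"},"force":{"type":"number"}},"required":["steps"]}

```bash
ls; mkdir -p pics; python3 - <<'E'
from plant import robot
import cv2,numpy as np
s=robot.read_state();print(s)
print(robot.pinch_z)
for n in("scene","top","wrist"):
    c=robot.get_calibration(n);print(n,c)
    p,d=robot.read_camera(n)
    cv2.imwrite(f"pics/{n}0.png",p);np.save(f"pics/{n}0.npy",d)
E
```

```text
pics
{'t': 0.0, 'q': array([ 1.19158903e+00,  1.31165778e-01,  1.48927402e+00,  6.37081754e-08,
        1.52297306e+00, -8.54266302e-02]), 'dq': array([ 0.00058463,  0.00010356,  0.00025622, -0.00130117,  0.0006584 ,
        0.00044081]), 'joint_torque': array([-1.18313073e-03, -5.59842896e+01, -4.91753948e+01,  7.67465495e-02,
        3.53987364e-02, -1.27363633e-04]), 'tool_pos': array([0.17352944, 0.57377288, 0.21758757]), 'orientation': array([-4.59750354e-01, -3.10734500e+00,  2.78197231e-03]), 'force': array([ 0.04668466, -0.19556361, -0.79051006]), 'wrist_torque': array([ 0.02255001,  0.02483024, -0.01706052]), 'opening': 0.09309636819804423}
-0.0188
scene {'fx': 410.15013201346625, 'fy': 410.15013201346625, 'cx': 260.57177968984837, 'cy': 195.72217924616368, 'eye': array([-0.23691135, -1.01969124,  1.08517709]), 'attitude': array([-2.10002661,  0.95170109, -0.41472904])}
top {'fx': 386.2654287197089, 'fy': 386.2654287197089, 'cx': 260.57506449026346, 'cy': 189.04285435692637, 'eye': array([ 0.39331487, -0.21351197,  1.31465791]), 'attitude': array([-2.1344118 ,  2.12585567, -0.22495486])}
wrist {'fx': 311.2661910953564, 'fy': 311.2661910953564, 'cx': 259.900979083558, 'cy': 191.48355824613748, 'eye': array([0.11090109, 0.59257761, 0.38306303]), 'attitude': array([2.36034228, 1.75507433, 0.20944059])}
```

View pics/scene0.png

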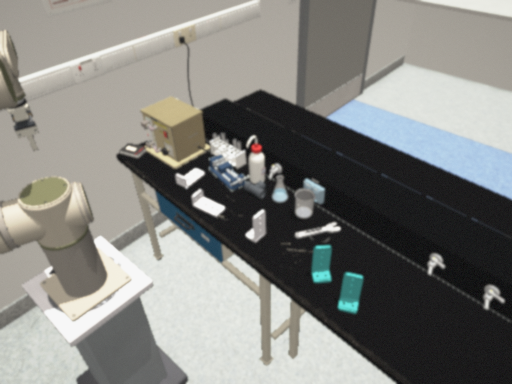

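View pics/top0.png

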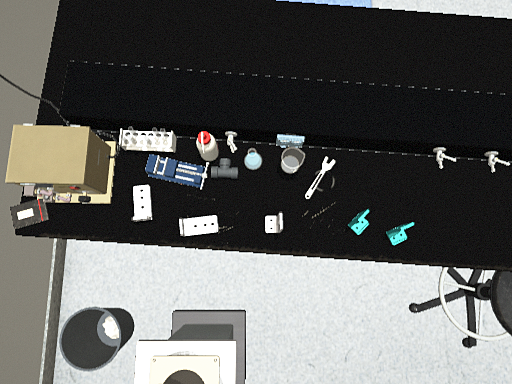

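View pics/wrist0.png

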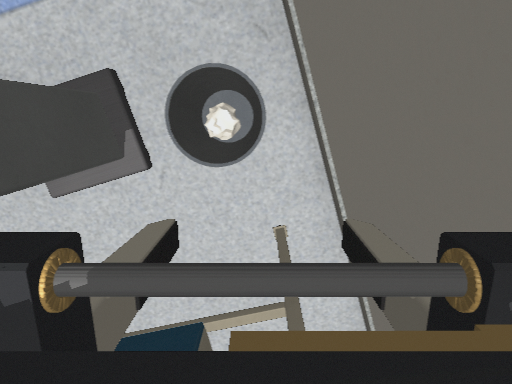

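The top view shows the left bracket near pixel (142,203), the middle one near (199,225), and the standing one near (273,224). The tee is at (225,169), the flask at (254,158) and the beaker at (291,160). The turquoise brackets lie well to the right. I'll measure them from depth next.

```bash
cat > h.py <<'E'
import numpy as np,cv2
from scipy.spatial.transform import Rotation as R
from plant import robot
def cloud(d,c):
    v,u=np.mgrid[0:d.shape[0],0:d.shape[1]]
    P=np.stack([(u-c['cx'])/c['fx']*d,(v-c['cy'])/c['fy']*d,d],-1)
    W=P@R.from_rotvec(c['attitude']).as_matrix().T+c['eye']
    W[d<=0]=np.nan
    return W
def proj(p,c):
    q=(np.asarray(p)-c['eye'])@R.from_rotvec(c['attitude']).as_matrix()
    return np.stack([q[...,0]/q[...,2]*c['fx']+c['cx'],q[...,1]/q[...,2]*c['fy']+c['cy']],-1)
E
python3 - <<'E'
from h import *
for n in("top","scene"):
    c=robot.get_calibration(n);d=np.load(f"pics/{n}0.npy");p=cv2.imread(f"pics/{n}0.png")
    W=cloud(d,c)
    br=p.min(-1)>110
    boxes={'top':dict(L=(130,155,180,222),M=(176,222,212,238),S=(262,286,209,237)),'scene':dict(L=(172,206,166,190),M=(188,228,188,218),S=(243,270,206,244))}[n]
    for k,(a,b,e,f) in boxes.items():
        w=W[e:f,a:b][br[e:f,a:b]]
        w=w[np.isfinite(w).all(1)]
        print(n,k,len(w),'zhist',np.histogram(w[:,2],bins=np.arange(-.005,.14,.01))[0])
        print(' min',w.min(0).round(3),'max',w.max(0).round(3))
        lo=w[w[:,2]<.03] if k!='S' else w
        r=cv2.minAreaRect((lo[:,:2]*1000).astype(np.float32));print(r, cv2.boxPoints(r).round(0).tolist())
        hi=w[w[:,2]>.04]
        if len(hi)>2: r=cv2.minAreaRect((hi[:,:2]*1000).astype(np.float32));print(' hi',r)
    x=W[225:255,100:130] if n=='top' else None
    # crops
c=p
p=cv2.imread("pics/top0.png")[140:250,120:320];cv2.imwrite("pics/tc.png",cv2.resize(p,(800,440),interpolation=2))
p=cv2.imread("pics/scene0.png")[150:260,160:320];cv2.imwrite("pics/sc.png",cv2.resize(p,(800,550),interpolation=2))
E
```

```text
top L 603 zhist [ 96 445  12   3   5  41   1   0   0   0   0   0   0   0]
 min [ 0.533  0.13  -0.005] max [0.662 0.2   0.055]
((597.467041015625, 165.79953002929688), (126.06273651123047, 63.202301025390625), 5.068899631500244) [[532.0, 192.0], [537.0, 129.0], [663.0, 140.0], [657.0, 203.0]]
 hi ((540.1483154296875, 153.94825744628906), (8.66656494140625, 47.31327819824219), 6.190768718719482)
top M 658 zhist [ 92 494  14   4   9  44   1   0   0   0   0   0   0   0]
 min [ 0.484 -0.098 -0.005] max [0.557 0.037 0.056]
((520.83251953125, -29.874053955078125), (61.01383590698242, 134.074462890625), 6.573413372039795) [[483.0, 33.0], [498.0, -100.0], [559.0, -93.0], [543.0, 40.0]]
 hi ((510.453857421875, 22.776901245117188), (52.94521713256836, 9.627280235290527), 7.978865623474121)
top S 298 zhist [ 53 183   3   0   0   3   3   3   0   0   5   6  39   0]
 min [ 0.497 -0.313 -0.004] max [ 0.561 -0.254  0.124]
((528.8078002929688, -283.7791442871094), (58.79722595214844, 64.0437240600586), 89.85105895996094) [[497.0, -313.0], [561.0, -313.0], [561.0, -254.0], [497.0, -254.0]]
 hi ((522.91
[... 588 characters left out ...]
104 -0.004] max [0.576 0.09  0.056]
((525.5404052734375, -6.6177978515625), (197.24148559570312, 88.59031677246094), 85.52632141113281) [[474.0, -101.0], [562.0, -108.0], [577.0, 88.0], [489.0, 95.0]]
 hi ((514.1163330078125, 22.972591400146484), (56.976688385009766, 12.6373291015625), 10.884419441223145)
scene S 405 zhist [50 76 22 25 23 21 25 27 24 27 23 24 38  0]
 min [ 0.495 -0.305 -0.003] max [ 0.654 -0.195  0.124]
((574.9010620117188, -251.43655395507812), (183.50985717773438, 71.2929916381836), 26.1120662689209) [[477.0, -260.0], [508.0, -324.0], [673.0, -243.0], [642.0, -179.0]]
 hi ((524.9430541992188, -299.8910217285156), (13.079713821411133, 57.325889587402344), 85.46456146240234)
```

```bash
ls pics
```

```text
sc.png
scene0.npy
scene0.png
tc.png
top0.npy
top0.png
wrist0.npy
wrist0.png
```

View pics/tc.png

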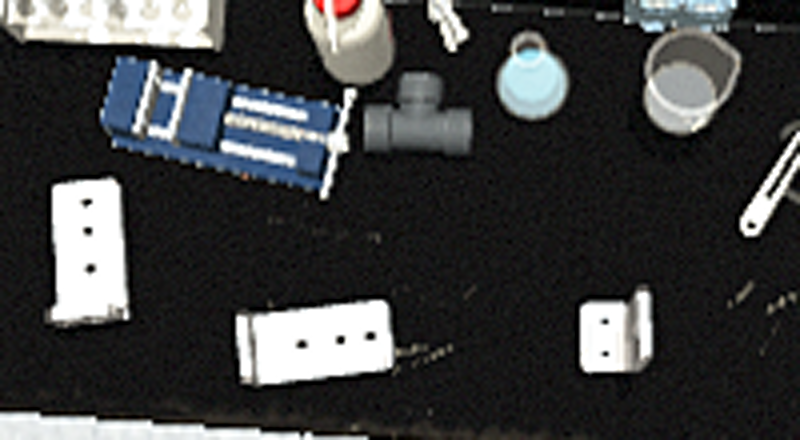

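View pics/sc.png

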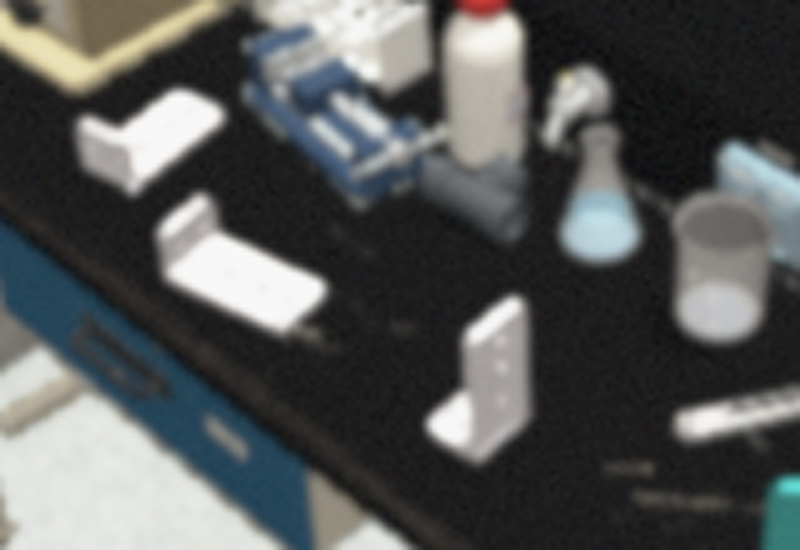

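```bash
cat >> h.py <<'E'
from scipy.optimize import minimize
B1=np.array([[x,y,z] for x in(0,.12) for y in(-.028,.028) for z in(0,.008)])
B2=np.array([[x,y,z] for x in(0,.008) for y in(-.028,.028) for z in(0,.05)])
def pose(x,y,yaw,z=0,stand=False):
    M=R.from_euler('z',yaw).as_matrix()
    if stand: # yaw = direction in plane of bracket z; bracket x up ; y = z cross x
        zz=M[:,0];xx=np.array([0,0,1.]);yy=np.cross(zz,xx);M=np.stack([xx,yy,zz],1)
    return M,np.array([x,y,z])
def sil(M,t,c,box,S=8):
    a,b,e,f=box
    im=np.zeros(((f-e)*S,(b-a)*S),np.uint8)
    for B in(B1,B2):
        u=proj(B@M.T+t,c)
        u=(u-[a,e]+.5)*S-.5
        h=cv2.convexHull((u*16).round().astype(np.int32))
        cv2.fillConvexPoly(im,h,255,shift=4)
    return cv2.resize(im,(b-a,f-e),interpolation=cv2.INTER_AREA)/255.
def fit(p,c,box,x0,z=0,stand=False,lo=30,hi=190):
    a,b,e,f=box
    g=p[e:f,a:b].astype(float).max(-1)
    g=np.clip((g-lo)/(hi-lo),0,1)
    def cost(v):
        s=cv2.GaussianBlur(sil(*pose(v[0],v[1],v[2],z,stand),c,box),(0,0),.5)
        return ((s-g)**2).mean()
    best=None
    for dy in(-.1,0,.1):
        r=minimize(cost,np.array(x0)+[0,0,dy],method='Nelder-Mead',options=dict(initial_simplex=np.array(x0)+[0,0,dy]+np.array([[0,0,0],[.008,0,0],[0,.008,0],[0,0,.08]]),xatol=1e-5,fatol=1e-8))
        if best is None or r.fun<best.fun: best=r
    return best
E
python3 - <<'E'
from h import *
p=cv2.imread("pics/top0.png");c=robot.get_calibration("top")
for k,box,x0,st in(('L',(128,158,176,224),(.54,.163,.08),0),('M',(172,226,208,242),(.513,.033,-1.46),0),('S',(256,292,204,242),(.523,-.304,1.58),1)):
    r=fit(p,c,box,x0,0,st); print(k,r.x[:2].round(4),np.degrees(r.x[2]).round(2),r.fun)
    for hh in (150,230): q=fit(p,c,box,x0,0,st,hi=hh);print('  ',hh,q.x.round(4),q.fun)
p=cv2.imread("pics/scene0.png");c=robot.get_calibration("scene")
for k,box,x0,st in(('L',(168,212,160,194),(.54,.163,.08),0),('M',(184,232,184,222),(.513,.033,-1.46),0),('S',(238,275,202,248),(.523,-.304,1.58),1)):
    r=fit(p,c,box,x0,0,st); print(k,r.x[:2].round(4),np.degrees(r.x[2]).round(2),r.fun)
p=cv2.imread("pics/top0.png");c=robot.get_calibration("top");d=np.load("pics/top0.npy");W=cloud(d,c)
for n,(u,v) in dict(tee=(225,172),flask=(254,160),beaker=(292,162),vise=(205,180),edge=(230,236),edge2=(230,242),bottle=(206,150)).items(): print(n,W[v,u].round(3))
s=robot.read_state();print(R.from_rotvec(s['orientation']).as_matrix().round(4))
E
```

```text
L [0.539  0.1585] 6.96 0.01618043853380914
   150 [0.5387 0.158  0.1256] 0.019124451801470006
   230 [0.5392 0.1586 0.1209] 0.015601103824366292
M [0.513  0.0269] -82.59 0.01686032027165575
   150 [ 0.5125  0.0267 -1.4352] 0.019389120491866228
   230 [ 0.513   0.0269 -1.4416] 0.01595248995859066
S [ 0.5266 -0.3042] 90.38 0.011676283055494978
   150 [ 0.5267 -0.3043  1.5698] 0.0101715232106809
   230 [ 0.5266 -0.3038  1.5779] 0.015177290932605319
L [0.5431 0.1593] 9.32 0.10968548855875147
M [0.5157 0.0304] -82.65 0.03600425255198762
S [ 0.5285 -0.2995] 89.49 0.009677266046554894
tee [ 0.699 -0.118  0.034]
flask [ 0.733 -0.216  0.065]
beaker [ 0.745 -0.35   0.001]
vise [ 0.678 -0.046 -0.001]
edge [ 0.485 -0.137  0.004]
edge2 [ 0.465 -0.137 -0.   ]
bottle [ 0.75  -0.062  0.122]
[[-9.572e-01  2.896e-01 -5.000e-04]
 [ 2.896e-01  9.572e-01 -1.300e-03]
 [ 1.000e-04 -1.400e-03 -1.000e+00]]
```

Emit:
drive_tool:
  steps:
    - {"jaw":0.75,"tx":-0.66,"ty":-0.82,"tz":-0.15,"turn":0.2}
    - {"jaw":0.75,"tx":-0.66,"ty":-0.82,"tz":-0.15,"turn":0.407}
    - {"jaw":0.75,"tx":-0.66,"ty":-0.82,"tz":-0.15,"turn":0.407}
    - {"jaw":0.75,"tx":-0.66,"ty":-0.82,"tz":-0.15,"turn":0.407}
    - {"jaw":0.75,"tx":-0.66,"ty":-0.82,"tz":-0.15,"turn":0.407}
    - {"jaw":0.75,"tx":-0.66,"ty":-0.82,"tz":-0.15,"turn":0.407}
    - {"jaw":0.75,"tx":-0.66,"ty":-0.82,"tz":-0.15,"turn":0.407}
    - {"jaw":0.75,"tx":-0.66,"ty":-0.82,"tz":-0.15,"turn":0.407}
    - {"jaw":0.75,"tx":-0.66,"ty":-0.82,"tz":-0.15,"turn":0.407}
    - {"jaw":0.75,"tx":-0.66,"ty":-0.82,"tz":-0.15,"turn":0.407}

```text
t: 1.15
tool_pos: [0.2921, 0.2812, 0.2635]
orientation: [-2.225, -2.218, 0.0]
force: [0.1, 0.1, 0.2]
opening: 0.0697
```

Emit:
drive_tool:
  steps:
    - {"ty":0.39,"tx":-0.98}
    - {"ty":0.39,"tx":-0.98}
    - {"ty":0.39,"tx":-0.98}
    - {"ty":0.39,"tx":-0.98}
    - {"ty":0.39,"tx":-0.98}
    - {"ty":0.39,"tx":-0.98}
    - {"ty":0.39,"tx":-0.98}
    - {"ty":0.39,"tx":-0.98}

```text
schema error: expected keys jaw, tx, ty, tz, turn
```

Emit:
drive_tool:
  steps:
    - {"ty":0.39,"tx":-0.98}
    - {"ty":0.39,"tx":-0.98}
    - {"ty":0.39,"tx":-0.98}
    - {"ty":0.39,"tx":-0.98}
    - {"ty":0.39,"tx":-0.98}
    - {"ty":0.39,"tx":-0.98}
    - {"ty":0.39,"tx":-0.98}
    - {"ty":0.39,"tx":-0.98}

```text
schema error: expected keys jaw, tx, ty, tz, turn
```

```bash
python3 - <<'E'
from h import *
s=robot.read_state();print(s['t'],s['tool_pos'],R.from_rotvec(s['orientation']).as_matrix().round(4).tolist())
c=robot.get_calibration("wrist");p,d=robot.read_camera("wrist");cv2.imwrite("pics/w1.png",p);np.save("pics/w1.npy",d)
W=cloud(d,c);print(c['eye'])
m=(W[...,2]>.1)&(W[...,2]<.135)&(abs(W[...,0]-.527)<.06)&(abs(W[...,1]+.3)<.05)
w=W[m];print(len(w), np.percentile(w,[2,50,98],axis=0).round(4) if len(w) else '')
if len(w): print(cv2.minAreaRect((w[:,:2]*1000).astype(np.float32)))
E
```

```text
1.15 [0.29207998 0.28117695 0.26354482] [[0.0035, 1.0, -0.0], [1.0, -0.0035, -0.0], [-0.0, -0.0, -1.0]]
[0.29217709 0.34614412 0.4289053 ]
0
```

View pics/w1.png

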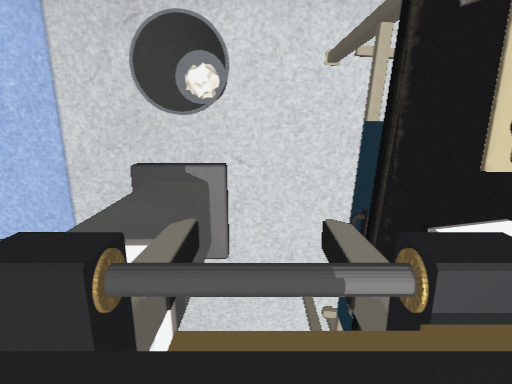

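The wrist view shows only floor and the bench edge (column 390), because that move was refused. Every row needs all five keys.

Emit:
drive_tool:
  steps:
    - {"jaw":0.75,"tx":-0.98,"ty":0.39,"tz":0,"turn":0}
    - {"jaw":0.75,"tx":-0.98,"ty":0.39,"tz":0,"turn":0}
    - {"jaw":0.75,"tx":-0.98,"ty":0.39,"tz":0,"turn":0}
    - {"jaw":0.75,"tx":-0.98,"ty":0.39,"tz":0,"turn":0}
    - {"jaw":0.75,"tx":-0.98,"ty":0.39,"tz":0,"turn":0}
    - {"jaw":0.75,"tx":-0.98,"ty":0.39,"tz":0,"turn":0}
    - {"jaw":0.75,"tx":-0.98,"ty":0.39,"tz":0,"turn":0}

```text
t: 1.9
tool_pos: [0.4092, -0.0164, 0.2633]
orientation: [2.223, 2.219, -0.002]
force: [-0.0, 0.2, 0.2]
opening: 0.0699
```

Emit:
drive_tool:
  steps:
    - {"jaw":0.75,"tx":-0.98,"ty":0.39,"tz":0,"turn":0}
    - {"jaw":0.75,"tx":-0.98,"ty":0.39,"tz":0,"turn":0}
    - {"jaw":0.75,"tx":-0.98,"ty":0.39,"tz":0,"turn":0}
    - {"jaw":0.75,"tx":-0.98,"ty":0.39,"tz":0,"turn":0}
    - {"jaw":0.75,"tx":-0.98,"ty":0.39,"tz":0,"turn":0}
    - {"jaw":0.75,"tx":-0.98,"ty":0.39,"tz":0,"turn":0}
    - {"jaw":0.75,"tx":-0.98,"ty":0.39,"tz":0,"turn":0}
    - {"jaw":0.75,"tx":-0.98,"ty":0.39,"tz":0,"turn":0}

```text
t: 2.7
tool_pos: [0.5251, -0.3087, 0.262]
orientation: [-2.221, -2.219, 0.001]
force: [-0.5, 1.2, -0.3]
opening: 0.0697
```

```bash
python3 - <<'E'
from h import *
s=robot.read_state();print(s['t'],s['tool_pos'],R.from_rotvec(s['orientation']).as_matrix().round(4).tolist())
c=robot.get_calibration("wrist");p,d=robot.read_camera("wrist");cv2.imwrite("pics/w2.png",p);np.save("pics/w2.npy",d)
W=cloud(d,c);print(c['eye'])
m=(W[...,2]>.1)&(W[...,2]<.135)&(abs(W[...,0]-.527)<.06)&(abs(W[...,1]+.3)<.05)
w=W[m];print(len(w), np.percentile(w,[2,50,98],axis=0).round(4) if len(w) else '')
if len(w): print(cv2.minAreaRect((w[:,:2]*1000).astype(np.float32)))
E
```

```text
2.7 [ 0.52505532 -0.30873679  0.26195354] [[0.0012, 1.0, -0.002], [1.0, -0.0012, 0.001], [0.001, -0.002, -1.0]]
[ 0.52531265 -0.24394975  0.42737999]
570 [[ 0.5002 -0.303   0.1018]
 [ 0.5267 -0.2979  0.1187]
 [ 0.5522 -0.295   0.1205]]
((526.3284912109375, -299.2475280761719), (55.2000617980957, 8.087018013000488), 0.8814051151275635)
```

View pics/w2.png

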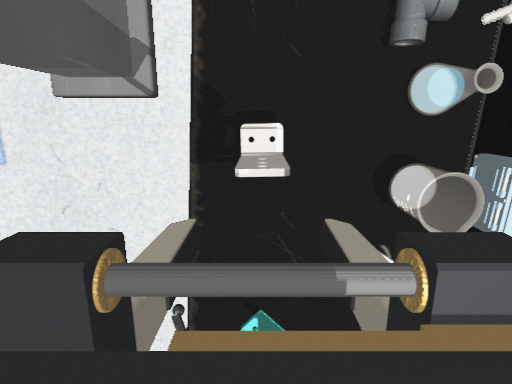

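The wrist view shows the standing bracket's top edge at pixel (262,172). That gives a centre of (0.526, -0.299) at height 0.120, which agrees with the top camera. I'll descend and grip its top with the fingertips.

Emit:
drive_tool:
  steps:
    - {"jaw":0.75,"tx":0.032,"ty":0.005,"tz":0.1,"turn":0}
    - {"jaw":0.75,"tx":0.032,"ty":0.005,"tz":0.2,"turn":0}
    - {"jaw":0.75,"tx":0.032,"ty":0.005,"tz":0.3,"turn":0}
    - {"jaw":0.75,"tx":0.032,"ty":0.005,"tz":0.4,"turn":0}
    - {"jaw":0.75,"tx":0.032,"ty":0.005,"tz":0.46,"turn":0}
    - {"jaw":0.75,"tx":0.032,"ty":0.005,"tz":0.5,"turn":0}
    - {"jaw":0.75,"tx":0.032,"ty":0.005,"tz":0.5,"turn":0}
    - {"jaw":0.75,"tx":0.032,"ty":0.005,"tz":0.5,"turn":0}

```text
t: 3.55
tool_pos: [0.5271, -0.2969, 0.1148]
orientation: [2.221, 2.22, 0.0]
force: [-0.3, -0.3, 0.6]
opening: 0.0695
```

Emit:
drive_tool:
  steps:
    - {"jaw":0.75,"tx":-0.007,"ty":-0.002,"tz":0.012,"turn":0}
    - {"jaw":0.75,"tx":-0.007,"ty":-0.002,"tz":0.012,"turn":0}
    - {"jaw":0.6,"tx":-0.007,"ty":-0.002,"tz":0.012,"turn":0}
    - {"jaw":0.5,"tx":-0.007,"ty":-0.002,"tz":0.012,"turn":0}
    - {"jaw":0.5,"tx":-0.007,"ty":-0.002,"tz":0.012,"turn":0}
    - {"jaw":0.5,"tx":-0.007,"ty":-0.002,"tz":0.012,"turn":0}
    - {"jaw":0.5,"tx":-0.007,"ty":-0.002,"tz":0.012,"turn":0}
  force: 8

```text
t: 4.25
tool_pos: [0.5262, -0.2996, 0.1104]
orientation: [2.223, 2.219, 0.0]
force: [0.8, 0.0, 2.6]
opening: 0.0561
```

```bash
python3 - <<'E'
from h import *
s=robot.read_state();print(s['t'],s['tool_pos'],s['force'],s['opening'])
c=robot.get_calibration("wrist");p,d=robot.read_camera("wrist");cv2.imwrite("pics/w3.png",p);np.save("pics/w3.npy",d)
W=cloud(d,c)
m=(W[...,2]>.1)&(W[...,2]<.126)&(abs(W[...,0]-.527)<.022)&(abs(W[...,1]+.3)<.05)
w=W[m];print(len(w), np.percentile(w,[2,50,98],axis=0).round(4))
E
```

```text
4.25 [ 0.52619152 -0.29959314  0.11038767] [0.81975053 0.00781383 2.60882875] 0.05606422110388409
2004 [[ 0.5058 -0.3034  0.101 ]
 [ 0.5273 -0.2965  0.1188]
 [ 0.5482 -0.295   0.1205]]
```

View pics/w3.png

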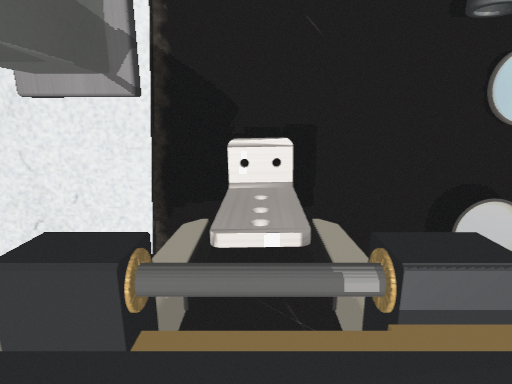

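```bash
python3 - <<'E'
import numpy as np
def f(t):
    a=np.radians(t);return np.array([-.115*np.sin(a)+.004*(np.cos(a)-1),.115*(np.cos(a)-1)+.004*np.sin(a)+.0023*t/90])
for t0 in(0,30,60):
    for i in range(1,13):
        d=(f(t0+2.5*i)-f(t0))/.3; print(i,round(d[0],3),round(-d[1],3))
E
```

```text
1 -0.017 -0.0
2 -0.033 -0.0
3 -0.05 0.001
4 -0.067 0.003
5 -0.083 0.005
6 -0.1 0.008
7 -0.116 0.012
8 -0.132 0.017
9 -0.148 0.022
10 -0.163 0.028
11 -0.179 0.035
12 -0.193 0.042
1 -0.015 0.008
2 -0.029 0.017
3 -0.043 0.026
4 -0.056 0.036
5 -0.069 0.046
6 -0.082 0.057
7 -0.093 0.068
8 -0.105 0.08
9 -0.116 0.093
10 -0.126 0.106
11 -0.136 0.119
12 -0.145 0.133
1 -0.009 0.014
2 -0.016 0.029
3 -0.024 0.044
4 -0.03 0.059
5 -0.036 0.074
6 -0.042 0.09
7 -0.046 0.106
8 -0.05 0.122
9 -0.053 0.138
10 -0.055 0.154
11 -0.057 0.171
12 -0.058 0.187
```

Emit:
drive_tool:
  steps:
    - {"jaw":0.5,"tx":-0.017,"ty":0,"tz":0,"turn":0}
    - {"jaw":0.5,"tx":-0.033,"ty":0,"tz":0,"turn":0}
    - {"jaw":0.5,"tx":-0.05,"ty":0,"tz":0.001,"turn":0}
    - {"jaw":0.5,"tx":-0.067,"ty":0,"tz":0.003,"turn":0}
    - {"jaw":0.5,"tx":-0.083,"ty":0,"tz":0.005,"turn":0}
    - {"jaw":0.5,"tx":-0.1,"ty":0,"tz":0.008,"turn":0}

```text
t: 4.9
tool_pos: [0.5257, -0.3298, 0.1073]
orientation: [-2.223, -2.219, 0.0]
force: [0.9, 0.5, 0.3]
opening: 0.0561
```

```bash
python3 - <<'E'
from h import *
s=robot.read_state();print(s['t'],s['tool_pos'],s['force'],s['opening'])
c=robot.get_calibration("wrist");p,d=robot.read_camera("wrist");cv2.imwrite("pics/w4.png",p);np.save("pics/w4.npy",d)
W=cloud(d,c);w=W[:,250:270].reshape(-1,3);w=w[(w[:,1]<-.24)&(w[:,2]>.003)&(w[:,2]<.13)]
for y in np.arange(-.34,-.24,.008):
    q=w[abs(w[:,1]-y)<.004]
    if len(q):print(round(y,3),np.median(q[:,2]).round(4),q[:,2].max().round(4))
E
```

```text
4.9 [ 0.52574396 -0.32981461  0.10734661] [0.87467186 0.45009664 0.25911456] 0.05605573525561553
-0.332 0.1162 0.1181
-0.324 0.1052 0.1184
-0.316 0.0726 0.0939
-0.308 0.0427 0.0622
-0.3 0.0185 0.0326
-0.292 0.0109 0.0138
-0.284 0.0129 0.0152
-0.276 0.015 0.0174
-0.268 0.0172 0.0198
-0.26 0.0191 0.0216
-0.252 0.0147 0.0159
```

View pics/w4.png

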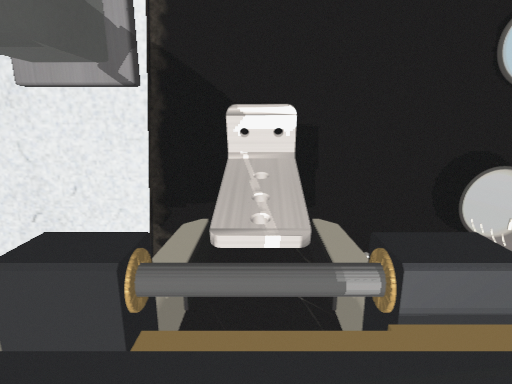

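The bracket is tilted about 15° and turning on its heel, with its top edge at (262,238) held between the pads. I'll carry on.

```bash
python3 - <<'E'
import numpy as np
def f(t):
    a=np.radians(t);return np.array([-.115*np.sin(a)+.004*(np.cos(a)-1),.115*(np.cos(a)-1)+.004*np.sin(a)+.0023*t/90])
for t0,n in((15,12),(45,12),(75,6)):
    print([(round(d[0],3),round(-d[1],3)) for d in [(f(t0+2.5*i)-f(t0))/.3 for i in range(1,n+1)]])
E
```

```text
[(np.float64(-0.016), np.float64(0.004)), (np.float64(-0.032), np.float64(0.009)), (np.float64(-0.048), np.float64(0.014)), (np.float64(-0.064), np.float64(0.02)), (np.float64(-0.079), np.float64(0.026)), (np.float64(-0.094), np.float64(0.034)), (np.float64(-0.108), np.float64(0.042)), (np.float64(-0.123), np.float64(0.05)), (np.float64(-0.136), np.float64(0.06)), (np.float64(-0.15), np.float64(0.069)), (np.float64(-0.163), np.float64(0.08)), (np.float64(-0.175), np.float64(0.091))]
[(np.float64(-0.012), np.float64(0.011)), (np.float64(-0.023), np.float64(0.023)), (np.float64(-0.034), np.float64(0.036)), (np.float64(-0.045), np.float64(0.049)), (np.float64(-0.055), np.float64(0.062)), (np.float64(-0.064), np.float64(0.076)), (np.float64(-0.072), np.float64(0.09)), (np.float64(-0.08), np.float64(0.105)), (np.float64(-0.087), np.float64(0.12)), (np.float64(-0.094), np.float64(0.135)), (np.float64(-0.1), np.float64(0.15)), (np.float64(-0.105), np.float64(0.166))]
[(np.float64(-0.005), np.float64(0.016)), (np.float64(-0.008), np.float64(0.032)), (np.float64(-0.011), np.float64(0.048)), (np.float64(-0.014), np.float64(0.065)), (np.float64(-0.016), np.float64(0.081)), (np.float64(-0.017), np.float64(0.097))]
```

Emit:
drive_tool:
  steps:
    - {"jaw":0.5,"tx":-0.016,"ty":0,"tz":0.004,"turn":0}
    - {"jaw":0.5,"tx":-0.032,"ty":0,"tz":0.009,"turn":0}
    - {"jaw":0.5,"tx":-0.048,"ty":0,"tz":0.014,"turn":0}
    - {"jaw":0.5,"tx":-0.064,"ty":0,"tz":0.02,"turn":0}
    - {"jaw":0.5,"tx":-0.079,"ty":0,"tz":0.026,"turn":0}
    - {"jaw":0.5,"tx":-0.094,"ty":0,"tz":0.034,"turn":0}
    - {"jaw":0.5,"tx":-0.108,"ty":0,"tz":0.042,"turn":0}
    - {"jaw":0.5,"tx":-0.123,"ty":0,"tz":0.05,"turn":0}
    - {"jaw":0.5,"tx":-0.136,"ty":0,"tz":0.06,"turn":0}
    - {"jaw":0.5,"tx":-0.15,"ty":0,"tz":0.069,"turn":0}
    - {"jaw":0.5,"tx":-0.163,"ty":0,"tz":0.08,"turn":0}
    - {"jaw":0.5,"tx":-0.175,"ty":0,"tz":0.091,"turn":0}

```text
t: 6.15
tool_pos: [0.5259, -0.3824, 0.0803]
orientation: [2.223, 2.219, -0.0]
force: [0.5, -0.5, 1.0]
opening: 0.0557
```

Emit:
drive_tool:
  steps:
    - {"jaw":0.5,"tx":-0.012,"ty":0,"tz":0.011,"turn":0}
    - {"jaw":0.5,"tx":-0.023,"ty":0,"tz":0.023,"turn":0}
    - {"jaw":0.5,"tx":-0.034,"ty":0,"tz":0.036,"turn":0}
    - {"jaw":0.5,"tx":-0.045,"ty":0,"tz":0.049,"turn":0}
    - {"jaw":0.5,"tx":-0.055,"ty":0,"tz":0.062,"turn":0}
    - {"jaw":0.5,"tx":-0.064,"ty":0,"tz":0.076,"turn":0}
    - {"jaw":0.5,"tx":-0.072,"ty":0,"tz":0.09,"turn":0}
    - {"jaw":0.5,"tx":-0.08,"ty":0,"tz":0.105,"turn":0}
    - {"jaw":0.5,"tx":-0.087,"ty":0,"tz":0.12,"turn":0}
    - {"jaw":0.5,"tx":-0.094,"ty":0,"tz":0.135,"turn":0}
    - {"jaw":0.5,"tx":-0.1,"ty":0,"tz":0.15,"turn":0}
    - {"jaw":0.5,"tx":-0.105,"ty":0,"tz":0.166,"turn":0}

```text
t: 7.35
tool_pos: [0.5257, -0.4134, 0.03]
orientation: [-2.223, -2.22, -0.0]
force: [-0.0, -0.4, 0.7]
opening: 0.056
```

```bash
python3 - <<'E'
from h import *
s=robot.read_state();print(s['t'],s['tool_pos'],s['force'],s['opening'])
c=robot.get_calibration("wrist");p,d=robot.read_camera("wrist");cv2.imwrite("pics/w5.png",p);np.save("pics/w5.npy",d)
W=cloud(d,c);w=W[:,250:270].reshape(-1,3);w=w[(w[:,1]<-.24)&(w[:,2]>-.003)&(w[:,2]<.13)]
for y in np.arange(-.428,-.24,.008):
    q=w[abs(w[:,1]-y)<.004]
    if len(q):print(round(y,3),np.median(q[:,2]).round(4),q[:,2].max().round(4))
E
```

```text
7.35 [ 0.52573402 -0.41340315  0.03004282] [-0.01819888 -0.38491137  0.73855306] 0.05595354004625448
-0.42 0.0381 0.0399
-0.412 0.0364 0.0395
-0.404 0.035 0.0376
-0.396 0.0324 0.0344
-0.388 0.0306 0.13
-0.38 0.0289 0.1299
-0.372 0.0257 0.0279
-0.364 0.0241 0.0267
-0.356 0.022 0.024
-0.348 0.0009 0.022
-0.34 0.0167 0.0195
-0.332 0.0153 0.0174
-0.324 0.0131 0.015
-0.316 0.011 0.0138
-0.308 0.0177 0.031
-0.3 0.037 0.0459
```

View pics/w5.png

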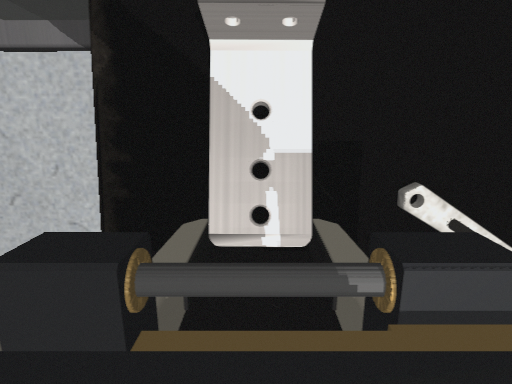

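The bracket is at about 75° with its free end between the fingertips at (262,240). Now the last 15°.

Emit:
drive_tool:
  steps:
    - {"jaw":0.5,"tx":-0.005,"ty":0,"tz":0.016,"turn":0}
    - {"jaw":0.5,"tx":-0.008,"ty":0,"tz":0.032,"turn":0}
    - {"jaw":0.5,"tx":-0.011,"ty":0,"tz":0.048,"turn":0}
    - {"jaw":0.5,"tx":-0.014,"ty":0,"tz":0.065,"turn":0}
    - {"jaw":0.5,"tx":-0.016,"ty":0,"tz":0.078,"turn":0}
    - {"jaw":0.5,"tx":-0.017,"ty":0,"tz":0.087,"turn":0}
    - {"jaw":0.5,"tx":-0.017,"ty":0,"tz":0.093,"turn":0}
    - {"jaw":0.5,"tx":-0.017,"ty":0,"tz":0.095,"turn":0}
    - {"jaw":0.5,"tx":-0.017,"ty":0,"tz":0.095,"turn":0}

```text
t: 8.3
tool_pos: [0.5257, -0.4184, 0.002]
orientation: [-2.223, -2.22, -0.0]
force: [-0.3, -0.0, -0.2]
opening: 0.0561
```

```bash
python3 - <<'E'
from h import *
s=robot.read_state();print(s['t'],s['tool_pos'],s['force'],s['opening'])
c=robot.get_calibration("wrist");p,d=robot.read_camera("wrist");cv2.imwrite("pics/w6.png",p);np.save("pics/w5.npy",d)
W=cloud(d,c);w=W[:,235:245].reshape(-1,3);w=w[(w[:,1]<-.24)&(w[:,2]>-.003)&(w[:,2]<.13)]
for y in np.arange(-.428,-.24,.008):
    q=w[abs(w[:,1]-y)<.004]
    if len(q):print(round(y,3),np.median(q[:,2]).round(4))
E
```

```text
8.3 [ 0.52573297 -0.41839306  0.00200783] [-0.284393   -0.03930685 -0.24902108] 0.0560725167302359
-0.428 -0.0008
-0.42 0.0091
-0.412 0.0091
-0.404 0.009
-0.396 0.1156
-0.388 0.1007
-0.38 0.0085
-0.372 0.0084
-0.364 0.0083
-0.356 0.0081
-0.348 0.008
-0.34 0.0079
-0.332 0.0078
-0.324 0.0077
-0.316 0.0082
-0.308 0.0243
```

Only about 1 mm remains at the free end. I'll lower it 1 mm, let go and rise.

Emit:
drive_tool:
  steps:
    - {"jaw":0.5,"tx":0,"ty":0,"tz":0.004,"turn":0}
    - {"jaw":0.5,"tx":0,"ty":0,"tz":0.004,"turn":0}
    - {"jaw":0.63,"tx":0,"ty":0,"tz":0.004,"turn":0}
    - {"jaw":0.75,"tx":0,"ty":0,"tz":0.004,"turn":0}
    - {"jaw":0.75,"tx":0,"ty":0,"tz":0.004,"turn":0}
    - {"jaw":0.75,"tx":0,"ty":0,"tz":-0.1,"turn":0}
    - {"jaw":0.75,"tx":0,"ty":0,"tz":-0.25,"turn":0}
    - {"jaw":0.75,"tx":0.1,"ty":0,"tz":-0.4,"turn":0}
    - {"jaw":0.75,"tx":0.25,"ty":0,"tz":-0.5,"turn":0}
    - {"jaw":0.75,"tx":0.4,"ty":0,"tz":-0.6,"turn":0}
    - {"jaw":0.75,"tx":0.6,"ty":0,"tz":-0.6,"turn":0}
    - {"jaw":0.75,"tx":0.8,"ty":0,"tz":-0.6,"turn":0}

```text
t: 9.55
tool_pos: [0.5269, -0.2077, 0.1837]
orientation: [2.221, 2.216, 0.002]
force: [0.6, 0.3, 0.7]
opening: 0.07
```

Emit:
drive_tool:
  steps:
    - {"jaw":0.75,"tx":0.25,"ty":0.05,"tz":-0.1,"turn":0}
    - {"jaw":0.75,"tx":0.4,"ty":0.05,"tz":-0.1,"turn":0}
    - {"jaw":0.75,"tx":0.6,"ty":0.05,"tz":-0.1,"turn":0}
    - {"jaw":0.75,"tx":0.75,"ty":0.05,"tz":-0.1,"turn":0}
    - {"jaw":0.75,"tx":0.75,"ty":0.05,"tz":-0.1,"turn":0}
    - {"jaw":0.75,"tx":0.75,"ty":0.05,"tz":-0.1,"turn":0}

```text
t: 10.15
tool_pos: [0.5414, 0.0202, 0.2118]
orientation: [-2.218, -2.225, -0.002]
force: [0.3, -0.7, 0.8]
opening: 0.0696
```

```bash
python3 - <<'E'
from h import *
s=robot.read_state();print(s['t'],s['tool_pos'],s['force'],s['opening'])
c=robot.get_calibration("wrist");print(c['eye']);p,d=robot.read_camera("wrist");cv2.imwrite("pics/w7.png",p);np.save("pics/w7.npy",d)
p,d=robot.read_camera("top");cv2.imwrite("pics/top1.png",p);np.save("pics/top1.npy",d)
cc=robot.get_calibration("top")
r=fit(p,cc,(260,312,204,242),(.526,-.304,-1.57));print('third',r.x[:2].round(4),np.degrees(r.x[2]).round(2),r.fun)
cv2.imwrite("pics/t1.png",cv2.resize(p[140:250,120:330],(800,419),interpolation=2))
E
```

```text
10.15 [0.54139236 0.02017    0.21176364] [ 0.34956328 -0.68534262  0.8035357 ] 0.06955437370869348
[0.54093775 0.08495872 0.37721003]
third [ 0.5256 -0.3048] -89.75 0.007892877322478165
```

View pics/w7.png

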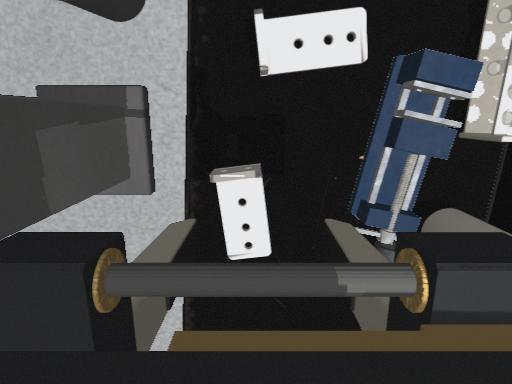

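View pics/t1.png

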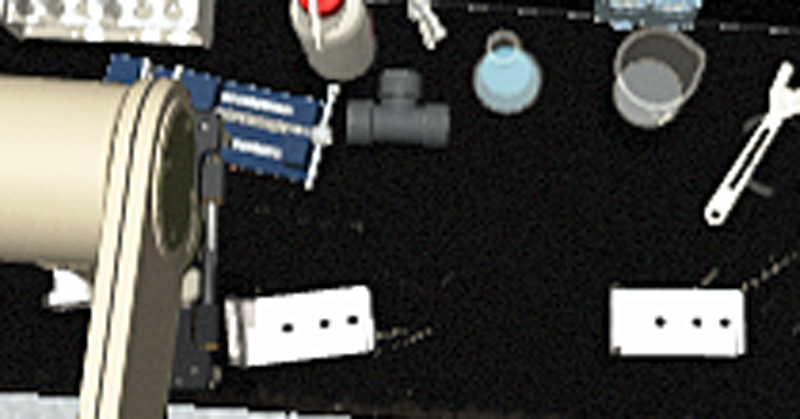

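The third bracket now lies flat with its heel at (0.526, -0.305). In the wrist view, the left bracket is at (312,42) and the middle one at (243,212). I'll fit both there.

```bash
python3 - <<'E'
from h import *
c=dict(robot.get_calibration("wrist"));p=cv2.imread("pics/w7.png")
print(c['eye'])
for k,box,x0 in(('L',(245,378,0,88),(.539,.159,.12)),('M',(203,278,156,266),(.513,.028,-1.44))):
    r=fit(p,c,box,x0); print(k,r.x[:2].round(4),np.degrees(r.x[2]).round(2),r.fun)
    for B in(B1,B2):
        M,t=pose(*r.x)
        u=proj(B@M.T+t,c); cv2.polylines(p,[cv2.convexHull((u*16).astype(np.int32))],True,(0,0,255),1,shift=4)
cv2.imwrite("pics/w7f.png",p[:280,180:420].repeat(2,0).repeat(2,1))
E
```

```text
[0.54128623 0.08173732 0.37680634]
L [0.5382 0.1532] 6.98 0.018488314618587676
M [0.5136 0.0222] -82.87 0.026770767209071768
```

View pics/w7f.png

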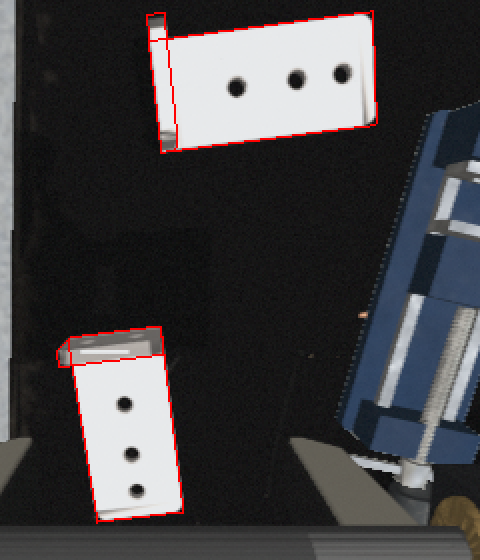

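Emit:
drive_tool:
  steps:
    - {"jaw":0.8,"tx":0.477,"ty":0.139,"tz":0,"turn":0.461}
    - {"jaw":0.8,"tx":0.477,"ty":0.139,"tz":0,"turn":0.461}
    - {"jaw":0.8,"tx":0.477,"ty":0.139,"tz":0,"turn":0.461}
    - {"jaw":0.8,"tx":0.477,"ty":0.139,"tz":0,"turn":0.461}
    - {"jaw":0.8,"tx":0.477,"ty":0.139,"tz":0,"turn":0.461}
    - {"jaw":0.8,"tx":0.477,"ty":0.139,"tz":0,"turn":0.461}
    - {"jaw":0.8,"tx":0.477,"ty":0.139,"tz":0,"turn":0.461}
    - {"jaw":0.8,"tx":0.477,"ty":0.139,"tz":0,"turn":0.461}
    - {"jaw":0.8,"tx":0.477,"ty":0.139,"tz":0,"turn":0.461}
    - {"jaw":0.8,"tx":0.477,"ty":0.139,"tz":0,"turn":0.461}
    - {"jaw":0.8,"tx":0.477,"ty":0.139,"tz":0,"turn":0.461}
    - {"jaw":0.8,"tx":0.477,"ty":0.139,"tz":0,"turn":0.461}

```text
t: 11.45
tool_pos: [0.5838, 0.1581, 0.2112]
orientation: [3.135, 0.193, -0.0]
force: [-0.4, -0.6, -0.3]
opening: 0.075
```

```bash
python3 - <<'E'
from h import *
s=robot.read_state();print(s['t'],s['tool_pos'],s['q'].round(2),s['dq'].round(3));M=R.from_rotvec(s['orientation']).as_matrix();print(np.degrees(np.arctan2(M[1,1],M[0,1])))
c=robot.get_calibration("wrist");p,d=robot.read_camera("wrist");cv2.imwrite("pics/w8.png",p);np.save("pics/w8.npy",d)
d0=np.load("pics/top0.npy");W=cloud(d0,robot.get_calibration("top"))
m=(W[...,0]>.50)&(W[...,0]<.66)&(W[...,1]>.05)&(W[...,1]<.30)&(W[...,2]>.06);print('tall near',W[m].round(2)[:5])
W=cloud(d,c)
w=W.reshape(-1,3);w=w[(abs(w[:,2]-.008)<.003)&(abs(w[:,0]-.59)<.08)&(abs(w[:,1]-.16)<.05)];print(cv2.minAreaRect((w[:,:2]*1000).astype(np.float32)))
E
```

```text
11.45 [0.58375865 0.15805481 0.21119208] [ 0.18  0.15  1.48 -0.    1.51  1.63] [ 0.009  0.001  0.001  0.002  0.002 -0.   ]
-82.94866522533421
tall near [[0.66 0.3  0.21]
 [0.66 0.3  0.2 ]
 [0.66 0.29 0.2 ]
 [0.66 0.29 0.2 ]
 [0.66 0.29 0.21]]
((601.1005859375, 165.71681213378906), (112.4325180053711, 56.005714416503906), 7.02207088470459)
```

View pics/w8.png

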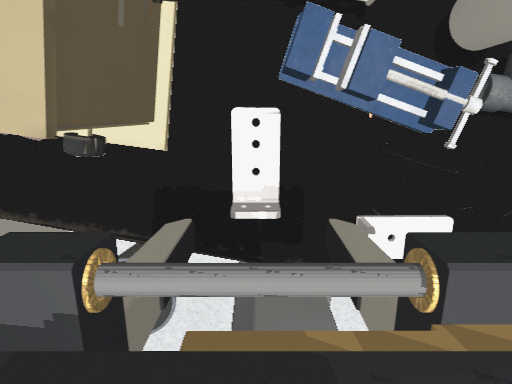

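The wrist view shows the left bracket centred at column 256, inside the jaws. Its long-leg rectangle is centred at (0.6011, 0.1657) with yaw 7.0°, and its width of 56.0 mm checks out. I'll descend to the long leg at its centre of mass.

Emit:
drive_tool:
  steps:
    - {"jaw":0.8,"tx":-0.003,"ty":-0.018,"tz":0.15,"turn":0}
    - {"jaw":0.8,"tx":-0.003,"ty":-0.018,"tz":0.3,"turn":0}
    - {"jaw":0.8,"tx":-0.003,"ty":-0.018,"tz":0.42,"turn":0}
    - {"jaw":0.8,"tx":-0.003,"ty":-0.018,"tz":0.53,"turn":0}
    - {"jaw":0.8,"tx":-0.003,"ty":-0.018,"tz":0.61,"turn":0}
    - {"jaw":0.8,"tx":-0.003,"ty":-0.018,"tz":0.67,"turn":0}
    - {"jaw":0.8,"tx":-0.003,"ty":-0.018,"tz":0.688,"turn":0}
    - {"jaw":0.8,"tx":-0.003,"ty":-0.018,"tz":0.69,"turn":0}
    - {"jaw":0.8,"tx":-0.003,"ty":-0.018,"tz":0.69,"turn":0}
    - {"jaw":0.8,"tx":-0.003,"ty":-0.018,"tz":0.69,"turn":0}

```text
t: 12.5
tool_pos: [0.5832, 0.1648, 0.006]
orientation: [-3.135, -0.19, -0.004]
force: [-0.4, -0.6, 0.6]
opening: 0.0745
```

Emit:
drive_tool:
  steps:
    - {"jaw":0.8,"tx":-0.002,"ty":0.004,"tz":0.014,"turn":0}
    - {"jaw":0.8,"tx":-0.002,"ty":0.004,"tz":0.014,"turn":0}
    - {"jaw":0.65,"tx":-0.002,"ty":0.004,"tz":0.014,"turn":0}
    - {"jaw":0.5,"tx":-0.002,"ty":0.004,"tz":0.014,"turn":0}
    - {"jaw":0.5,"tx":-0.002,"ty":0.004,"tz":0.014,"turn":0}
    - {"jaw":0.5,"tx":-0.002,"ty":0.004,"tz":0.014,"turn":0}
    - {"jaw":0.5,"tx":-0.002,"ty":0.004,"tz":0.014,"turn":0}
    - {"jaw":0.5,"tx":-0.002,"ty":0.004,"tz":0.014,"turn":0}
  force: 40

```text
t: 13.3
tool_pos: [0.5816, 0.1634, 0.0003]
orientation: [-3.136, -0.19, -0.0]
force: [0.3, 0.2, 2.9]
opening: 0.0555
```

Emit:
drive_tool:
  steps:
    - {"jaw":0.5,"tx":0,"ty":0,"tz":-0.01,"turn":0}
    - {"jaw":0.5,"tx":0,"ty":0,"tz":-0.03,"turn":0}
    - {"jaw":0.5,"tx":0,"ty":0,"tz":-0.06,"turn":0}
    - {"jaw":0.5,"tx":0,"ty":0,"tz":-0.1,"turn":0}
    - {"jaw":0.5,"tx":0,"ty":0,"tz":-0.16,"turn":0}
    - {"jaw":0.5,"tx":0,"ty":0,"tz":-0.24,"turn":0}
    - {"jaw":0.5,"tx":0,"ty":0,"tz":-0.32,"turn":0}
    - {"jaw":0.5,"tx":0,"ty":0,"tz":-0.37,"turn":0}
    - {"jaw":0.5,"tx":0,"ty":0,"tz":-0.39,"turn":0}
    - {"jaw":0.5,"tx":0,"ty":0,"tz":-0.4,"turn":0}

```text
t: 14.3
tool_pos: [0.5817, 0.1634, 0.1208]
orientation: [-3.136, -0.19, -0.002]
force: [-0.6, -0.7, -2.8]
opening: 0.0555
```

```bash
python3 - <<'E'
from h import *
s=robot.read_state();print(s['t'],s['tool_pos'],s['force'],s['opening'],s['dq'].round(3))
c=robot.get_calibration("wrist");p,d=robot.read_camera("wrist");cv2.imwrite("pics/w9.png",p);np.save("pics/w9.npy",d)
W=cloud(d,c);u=(W-s['tool_pos'])@R.from_rotvec(s['orientation']).as_matrix()
q=u[:,245:270].reshape(-1,3)
for a in np.arange(-.05,.09,.01):
    k=q[(abs(q[:,0]-a)<.004)&(abs(q[:,2])<.06)]
    if len(k):print(round(a,3),np.median(k[:,2]).round(4))
E
```

```text
14.3 [0.58168309 0.16338385 0.12081918] [-0.6298004  -0.66747651 -2.80465678] 0.0554817172772584 [-0.001 -0.007 -0.003  0.001  0.045 -0.001]
-0.04 -0.0228
-0.03 -0.0099
-0.01 -0.007
0.0 -0.0064
0.01 -0.0069
0.02 -0.0069
0.03 -0.0068
0.04 -0.0068
0.05 -0.0069
0.06 -0.0066
0.07 -0.0068
```

View pics/w9.png

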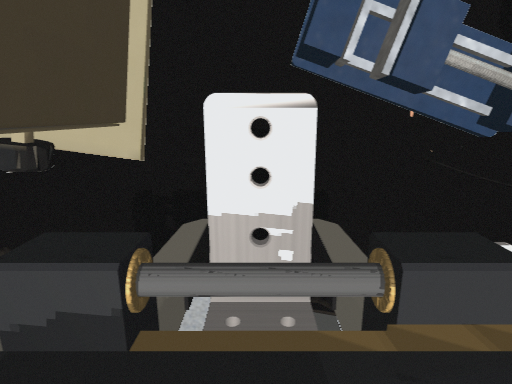

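```bash
python3 - <<'E'
from h import *
c=robot.get_calibration("wrist");s=robot.read_state();p=cv2.imread("pics/w9.png");d=np.load("pics/w9.npy")
W=cloud(d,c);u=(W-s['tool_pos'])@R.from_rotvec(s['orientation']).as_matrix()
m=(abs(u[...,2]+.0068)<.003)&(abs(u[...,1])<.04)
print(u[m][:,0].max(), np.sort(u[m][:,0])[-200:].mean(), u[m][:,1].min(),u[m][:,1].max())
g=p[:,240:280].max(-1).mean(1); print(g[86:102].round(0)); print(u[90:100,260].round(4))
w=u[m];w=w[w[:,0]>.02];print(cv2.minAreaRect((w[:,:2]*1000).astype(np.float32)))
E
```

```text
0.07579775870950958 0.07541867482402777 -0.03993218872939667 0.039994012084633546
[ 22.  21.  22.  22.  22.  22.  48. 198. 235. 235. 235. 235. 235. 235.
 235. 235.]
[[ 0.0868  0.0003  0.1227]
 [ 0.0857  0.0003  0.12  ]
 [ 0.085   0.0003  0.1218]
 [ 0.0757  0.0004 -0.0062]
 [ 0.0752  0.0004 -0.007 ]
 [ 0.0748  0.0004 -0.0059]
 [ 0.0742  0.0004 -0.0079]
 [ 0.0738  0.0004 -0.0065]
 [ 0.0733  0.0004 -0.0075]
 [ 0.0729  0.0004 -0.0073]]
((47.89227294921875, 0.2359790802001953), (55.78438949584961, 56.37922286987305), 0.0556391179561615)
```

Emit:
drive_tool:
  steps:
    - {"jaw":0.5,"tx":-0.03,"ty":0.02,"tz":-0.1,"turn":0}
    - {"jaw":0.5,"tx":-0.1,"ty":0.12,"tz":-0.2,"turn":-0.04}
    - {"jaw":0.5,"tx":-0.2,"ty":0.25,"tz":-0.28,"turn":-0.08}
    - {"jaw":0.5,"tx":-0.25,"ty":0.4,"tz":-0.28,"turn":-0.12}
    - {"jaw":0.5,"tx":-0.25,"ty":0.55,"tz":-0.28,"turn":-0.165}
    - {"jaw":0.5,"tx":-0.25,"ty":0.68,"tz":-0.28,"turn":-0.21}
    - {"jaw":0.5,"tx":-0.25,"ty":0.8,"tz":-0.28,"turn":-0.255}
    - {"jaw":0.5,"tx":-0.25,"ty":0.9,"tz":-0.28,"turn":-0.3}
    - {"jaw":0.5,"tx":-0.25,"ty":0.95,"tz":-0.28,"turn":-0.345}
    - {"jaw":0.5,"tx":-0.25,"ty":1.0,"tz":-0.28,"turn":-0.39}
    - {"jaw":0.5,"tx":-0.25,"ty":1.0,"tz":-0.28,"turn":-0.435}
    - {"jaw":0.5,"tx":-0.25,"ty":1.0,"tz":-0.28,"turn":-0.48}

```text
t: 15.55
tool_pos: [0.5423, -0.1439, 0.2022]
orientation: [-2.149, -2.288, 0.002]
force: [1.0, 1.4, -2.5]
opening: 0.0553
```

Emit:
drive_tool:
  steps:
    - {"jaw":0.5,"tx":-0.12,"ty":-0.03,"tz":0,"turn":-0.021}
    - {"jaw":0.5,"tx":-0.2,"ty":-0.03,"tz":0,"turn":-0.021}
    - {"jaw":0.5,"tx":-0.22,"ty":-0.03,"tz":0,"turn":-0.021}
    - {"jaw":0.5,"tx":-0.22,"ty":-0.03,"tz":0,"turn":-0.021}
    - {"jaw":0.5,"tx":-0.22,"ty":-0.03,"tz":0,"turn":-0.021}

```text
t: 16.05
tool_pos: [0.5377, -0.209, 0.2032]
orientation: [-2.078, -2.353, -0.0]
force: [0.4, 0.4, -1.7]
opening: 0.0556
```

```bash
cat >> h.py <<'E'
def snap(n,tag):
    s=robot.read_state();c=dict(robot.get_calibration(n));p,d=robot.read_camera(n)
    cv2.imwrite(f"pics/{tag}.png",p);np.save(f"pics/{tag}.npy",d)
    M=R.from_rotvec(s['orientation']).as_matrix()
    print('t',round(s['t'],2),'tcp',s['tool_pos'].round(4),'yawy',np.degrees(np.arctan2(M[1,1],M[0,1])).round(2),'f',s['force'].round(1),'open',round(s['opening'],4))
    return s,c,p,d,M
E
python3 - <<'E'
from h import *
s,c,p,d,M=snap('wrist','w10')
W=cloud(d,c)
w=W.reshape(-1,3);w=w[(abs(w[:,2]-.008)<.003)&(abs(w[:,0]-.52)<.05)&(w[:,1]>-.11)&(w[:,1]<.05)];r=cv2.minAreaRect((w[:,:2]*1000).astype(np.float32));print(r)
E
```

```text
t 16.05 tcp [ 0.5377 -0.209   0.2032] yawy 7.1 f [ 0.4  0.4 -1.7] open 0.0556
((523.8086547851562, -60.161434173583984), (56.017757415771484, 65.8193359375), 7.314614295959473)
```

View pics/w10.png

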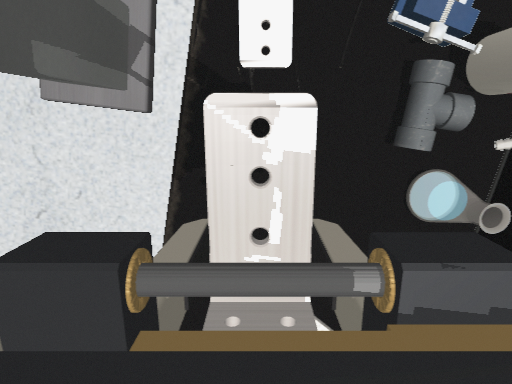

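The wrist view shows the bottom bracket's free end at (266,67), beyond the held plate. That fits a yaw of -82.7° and a heel at (0.5127, 0.0262), consistent with the other estimates. I'll move over it and come down to a hover.

Emit:
drive_tool:
  steps:
    - {"jaw":0.5,"tx":0.1,"ty":0.015,"tz":0,"turn":-0.001}
    - {"jaw":0.5,"tx":0.25,"ty":0.015,"tz":0,"turn":-0.001}
    - {"jaw":0.5,"tx":0.4,"ty":0.015,"tz":0.02,"turn":-0.001}
    - {"jaw":0.5,"tx":0.46,"ty":0.015,"tz":0.1,"turn":-0.001}
    - {"jaw":0.5,"tx":0.469,"ty":0.015,"tz":0.23,"turn":-0.001}
    - {"jaw":0.5,"tx":0.469,"ty":0.015,"tz":0.36,"turn":-0.001}
    - {"jaw":0.5,"tx":0.469,"ty":0.015,"tz":0.47,"turn":-0.001}
    - {"jaw":0.5,"tx":0.469,"ty":0.015,"tz":0.53,"turn":-0.001}
    - {"jaw":0.5,"tx":0.469,"ty":0.015,"tz":0.555,"turn":-0.001}
    - {"jaw":0.5,"tx":0.469,"ty":0.015,"tz":0.56,"turn":-0.001}
    - {"jaw":0.5,"tx":0.469,"ty":0.015,"tz":0.56,"turn":-0.001}
    - {"jaw":0.5,"tx":0.469,"ty":0.015,"tz":0.56,"turn":-0.001}

```text
t: 17.3
tool_pos: [0.5264, -0.0699, 0.0378]
orientation: [2.074, 2.357, 0.002]
force: [0.4, 1.0, -1.7]
opening: 0.0555
```

```bash
python3 - <<'E'
from h import *
s,c,p,d,M=snap('wrist','w11')
E
```

```text
t 17.3 tcp [ 0.5264 -0.0699  0.0378] yawy 7.3 f [ 0.4  1.  -1.7] open 0.0555
```

View pics/w11.png

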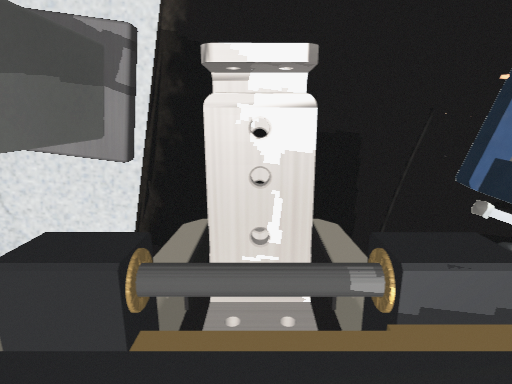

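```bash
python3 - <<'E'
from h import *
c=robot.get_calibration("wrist");s=robot.read_state();p=cv2.imread("pics/w11.png");d=np.load("pics/w11.npy")
M=R.from_rotvec(s['orientation']).as_matrix()
W=cloud(d,c);u=(W-s['tool_pos'])@M
m=(W[...,2]>.044)&(u[...,0]>.08)&(abs(u[...,1])<.05)&(u[...,0]<.14)
w=u[m];print(W[m][:,2].max());print('upright top',cv2.minAreaRect((w[:,:2]*1000).astype(np.float32)))
m=(abs(u[...,2]+.0068)<.003)&(abs(u[...,1])<.031)&(u[...,0]>.02)&(u[...,0]<.082)
w=u[m];print('held',cv2.minAreaRect((w[:,:2]*1000).astype(np.float32)),w[:,0].max())
# pixel-based lateral edges
for r,h in((52,.0495-s['tool_pos'][2]),(150,None)):
    g=p[r,190:330].max(-1).astype(int);i=np.where(g>120)[0];print(r,190+i.min(),190+i.max(), u[r,190+i.min()+1],u[r,190+i.max()-1])
E
```

```text
0.05162275346155917
upright top ((93.18860626220703, -0.7867298126220703), (55.406654357910156, 8.344289779663086), 89.9618911743164)
held ((47.83597946166992, -0.455902099609375), (56.25229263305664, 55.696876525878906), 89.95204162597656) 0.07568010346016221
52 201 317 [ 0.09356368 -0.02719055 -0.00954166] [ 0.0939549   0.02604173 -0.00785968]
150 205 315 [ 0.04788419 -0.02759901 -0.00679757] [ 0.04795271  0.02728615 -0.00660028]
```

The upright's inner face is 13.4 mm beyond the held plate's end. I want 12 mm, so I shift +1.4 mm. The sides match within 0.3 mm. Now I'll lower it.

Emit:
drive_tool:
  steps:
    - {"jaw":0.5,"tx":0.005,"ty":-0.001,"tz":0.03,"turn":0}
    - {"jaw":0.5,"tx":0.005,"ty":-0.001,"tz":0.055,"turn":0}
    - {"jaw":0.5,"tx":0.005,"ty":-0.001,"tz":0.07,"turn":0}
    - {"jaw":0.5,"tx":0.005,"ty":-0.001,"tz":0.08,"turn":0}
    - {"jaw":0.5,"tx":0.005,"ty":-0.001,"tz":0.085,"turn":0}
    - {"jaw":0.5,"tx":0.005,"ty":-0.001,"tz":0.087,"turn":0}
    - {"jaw":0.5,"tx":0.005,"ty":-0.001,"tz":0.087,"turn":0}
    - {"jaw":0.5,"tx":0.005,"ty":-0.001,"tz":0.087,"turn":0}

```text
t: 18.15
tool_pos: [0.5248, -0.0683, 0.0103]
orientation: [2.076, 2.358, 0.0]
force: [0.9, -0.1, -2.8]
opening: 0.0557
```

```bash
cat >m.py <<'E'
from h import *
import sys
s,c,p,d,M=snap('wrist',sys.argv[1])
W=cloud(d,c);u=(W-s['tool_pos'])@M
m=(W[...,2]>.044)&(W[...,2]<.056)&(u[...,0]>.08)&(abs(u[...,1])<.05)&(u[...,0]<.14)
w=u[m];print('upright top',cv2.minAreaRect((w[:,:2]*1000).astype(np.float32)))
m=(abs(u[...,2]+.0068)<.003)&(abs(u[...,1])<.031)&(u[...,0]>.02)&(u[...,0]<.0785)
w=u[m];print('held',cv2.minAreaRect((w[:,:2]*1000).astype(np.float32)),w[:,0].max())
E
python3 m.py w12
```

```text
t 18.15 tcp [ 0.5248 -0.0683  0.0103] yawy 7.29 f [ 0.9 -0.1 -2.8] open 0.0557
upright top ((91.576171875, 0.5581912994384766), (55.54952621459961, 8.60082721710205), 89.76719665527344)
held ((47.856597900390625, -0.4411430358886719), (55.6996955871582, 56.33578109741211), 0.00022499584883917123) 0.07570638924222162
```

Emit:
drive_tool:
  steps:
    - {"jaw":0.5,"tx":-0.001,"ty":0.003,"tz":0.001,"turn":0}
    - {"jaw":0.5,"tx":-0.001,"ty":0.003,"tz":0.002,"turn":0}
    - {"jaw":0.5,"tx":-0.001,"ty":0.003,"tz":0.003,"turn":0}
    - {"jaw":0.5,"tx":-0.001,"ty":0.003,"tz":0.003,"turn":0}

```text
t: 18.6
tool_pos: [0.5254, -0.0684, 0.009]
orientation: [-2.076, -2.358, 0.0]
force: [-0.1, 0.1, -2.4]
opening: 0.0555
```

```bash
python3 m.py w13
```

```text
t 18.6 tcp [ 0.5254 -0.0684  0.009 ] yawy 7.29 f [-0.1  0.1 -2.4] open 0.0555
upright top ((91.61040496826172, -0.073516845703125), (55.48103713989258, 8.533019065856934), 89.63165283203125)
held ((47.87669372558594, -0.5333805084228516), (56.46444320678711, 55.761802673339844), 89.91999053955078) 0.0757746779714255
```

Emit:
drive_tool:
  steps:
    - {"jaw":0.5,"tx":-0.001,"ty":0.001,"tz":0.001,"turn":0}
    - {"jaw":0.5,"tx":-0.001,"ty":0.001,"tz":0.002,"turn":0}
    - {"jaw":0.5,"tx":-0.001,"ty":0.001,"tz":0.003,"turn":0}
    - {"jaw":0.5,"tx":-0.001,"ty":0.001,"tz":0.003,"turn":0}

```text
t: 19.05
tool_pos: [0.5259, -0.0687, 0.0083]
orientation: [2.076, 2.358, -0.0]
force: [-1.5, -0.4, -0.3]
opening: 0.0557
```

Contact: the weight has come off the wrist. I'll open and rise.

Emit:
drive_tool:
  steps:
    - {"jaw":0.55,"tx":0,"ty":0,"tz":0,"turn":0}
    - {"jaw":0.65,"tx":0,"ty":0,"tz":0,"turn":0}
    - {"jaw":0.75,"tx":0,"ty":0,"tz":0,"turn":0}
    - {"jaw":0.8,"tx":0,"ty":0,"tz":0,"turn":0}
    - {"jaw":0.8,"tx":0,"ty":0,"tz":-0.03,"turn":0}
    - {"jaw":0.8,"tx":0,"ty":0,"tz":-0.12,"turn":0}
    - {"jaw":0.8,"tx":0,"ty":0,"tz":-0.28,"turn":0}
    - {"jaw":0.8,"tx":0,"ty":0,"tz":-0.44,"turn":0}
    - {"jaw":0.8,"tx":-0.15,"ty":0,"tz":-0.56,"turn":0}
    - {"jaw":0.8,"tx":-0.3,"ty":0,"tz":-0.6,"turn":0}
    - {"jaw":0.8,"tx":-0.4,"ty":0,"tz":-0.6,"turn":0}
    - {"jaw":0.8,"tx":-0.4,"ty":0,"tz":-0.6,"turn":0}

```text
t: 20.25
tool_pos: [0.5416, -0.192, 0.1902]
orientation: [2.078, 2.351, -0.0]
force: [0.5, 0.8, 0.1]
opening: 0.0745
```

```bash
python3 - <<'E'
from h import *
s,c,p,d,M=snap('wrist','w14')
W=cloud(d,c)
def rect(zlo,zhi,m=None):
    m=(W[...,2]>zlo)&(W[...,2]<zhi)&(abs(W[...,0]-.52)<.06)&(W[...,1]>-.13)&(W[...,1]<.05)
    n,l,st,_=cv2.connectedComponentsWithStats(m.astype(np.uint8))
    for i in range(1,n):
        if st[i,4]>60: print(zlo,st[i,4],cv2.minAreaRect((W[l==i][:,:2]*1000).astype(np.float32)),np.median(W[l==i][:,2]).round(4))
rect(.0125,.0195);rect(.045,.062);rect(.004,.0115)
E
```

```text
t 20.25 tcp [ 0.5416 -0.192   0.1902] yawy 7.07 f [0.5 0.8 0.1] open 0.0745
0.0125 4759 ((523.83154296875, -59.832523345947266), (56.08842086791992, 82.54235076904297), 7.256392955780029) 0.0153
0.045 596 ((529.9520263671875, -108.601806640625), (55.023223876953125, 8.056121826171875), 7.394125461578369) 0.0571
0.004 77 ((520.3597412109375, -33.78144836425781), (8.465253829956055, 7.7320356369018555), 41.822601318359375) 0.0073
0.004 70 ((524.7463989257812, -66.94925689697266), (8.934037208557129, 8.25396728515625), 34.477779388427734) 0.0072
```

View pics/w14.png

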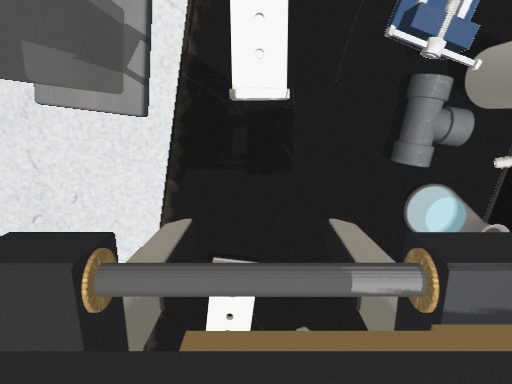

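The second bracket sits level on the first: its face is at z = 15.3 mm, its upright is at pixel (260,94), and its heel is 139.9 mm out. The sides are in line within 0.1 mm. Now the third bracket.

Emit:
drive_tool:
  steps:
    - {"jaw":0.8,"tx":-0.1,"ty":-0.02,"tz":0,"turn":0.038}
    - {"jaw":0.8,"tx":-0.25,"ty":-0.06,"tz":0,"turn":0.038}
    - {"jaw":0.8,"tx":-0.4,"ty":-0.1,"tz":0,"turn":0.038}
    - {"jaw":0.8,"tx":-0.5,"ty":-0.121,"tz":0,"turn":0.038}
    - {"jaw":0.8,"tx":-0.515,"ty":-0.121,"tz":0,"turn":0.038}
    - {"jaw":0.8,"tx":-0.515,"ty":-0.121,"tz":0,"turn":0.038}
    - {"jaw":0.8,"tx":-0.515,"ty":-0.121,"tz":0,"turn":0.038}

```text
t: 21.0
tool_pos: [0.525, -0.3438, 0.188]
orientation: [-2.211, -2.231, -0.001]
force: [0.6, 0.4, -0.1]
opening: 0.0743
```

```bash
python3 - <<'E'
from h import *
s,c,p,d,M=snap('wrist','w15')
W=cloud(d,c)
for zlo,zhi in((.004,.012),(.044,.055)):
    m=(W[...,2]>zlo)&(W[...,2]<zhi)&(abs(W[...,0]-.525)<.05)&(W[...,1]<-.28)&(W[...,1]>-.44)
    print(m.sum(),cv2.minAreaRect((W[m][:,:2]*1000).astype(np.float32)))
E
```

```text
t 21.0 tcp [ 0.525  -0.3438  0.188 ] yawy 0.51 f [ 0.6  0.4 -0.1] open 0.0743
4269 ((525.3709716796875, -363.7315368652344), (120.3342056274414, 56.07819366455078), 89.84407043457031)
495 ((526.0115966796875, -307.64385986328125), (54.354408264160156, 8.05018424987793), 0.10927954316139221)
```

View pics/w15.png

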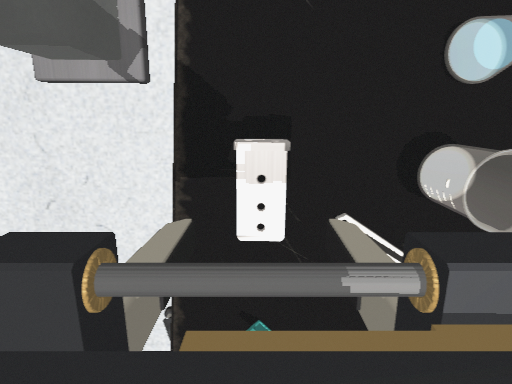

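The third bracket runs from (262,145) to (261,240), with its heel at y = -0.3036. The wrench is 3 cm clear of the fingers. I'll descend.

Emit:
drive_tool:
  steps:
    - {"jaw":0.8,"tx":-0.016,"ty":0.002,"tz":0.13,"turn":0.002}
    - {"jaw":0.8,"tx":-0.016,"ty":0.002,"tz":0.26,"turn":0.002}
    - {"jaw":0.8,"tx":-0.016,"ty":0.002,"tz":0.38,"turn":0.002}
    - {"jaw":0.8,"tx":-0.016,"ty":0.002,"tz":0.48,"turn":0.002}
    - {"jaw":0.8,"tx":-0.016,"ty":0.002,"tz":0.55,"turn":0.002}
    - {"jaw":0.8,"tx":-0.016,"ty":0.002,"tz":0.59,"turn":0.002}
    - {"jaw":0.8,"tx":-0.016,"ty":0.002,"tz":0.608,"turn":0.002}
    - {"jaw":0.8,"tx":-0.016,"ty":0.002,"tz":0.61,"turn":0.002}
    - {"jaw":0.8,"tx":-0.016,"ty":0.002,"tz":0.61,"turn":0.002}
    - {"jaw":0.8,"tx":-0.016,"ty":0.002,"tz":0.61,"turn":0.002}

```text
t: 22.05
tool_pos: [0.5263, -0.3511, 0.0069]
orientation: [2.218, 2.221, 0.0]
force: [0.5, -0.1, 0.2]
opening: 0.0748
```

Emit:
drive_tool:
  steps:
    - {"jaw":0.8,"tx":0.008,"ty":-0.001,"tz":0.018,"turn":0}
    - {"jaw":0.8,"tx":0.008,"ty":-0.001,"tz":0.018,"turn":0}
    - {"jaw":0.65,"tx":0.008,"ty":-0.001,"tz":0.018,"turn":0}
    - {"jaw":0.5,"tx":0.008,"ty":-0.001,"tz":0.018,"turn":0}
    - {"jaw":0.5,"tx":0.008,"ty":-0.001,"tz":0.018,"turn":0}
    - {"jaw":0.5,"tx":0.008,"ty":-0.001,"tz":0.018,"turn":0}
    - {"jaw":0.5,"tx":0.008,"ty":-0.001,"tz":0.018,"turn":0}
    - {"jaw":0.5,"tx":0.008,"ty":-0.001,"tz":0.018,"turn":0}
  force: 40

```text
t: 22.85
tool_pos: [0.5252, -0.3483, 0.0003]
orientation: [2.22, 2.223, 0.0]
force: [-0.9, 0.1, 5.9]
opening: 0.0552
```

Emit:
drive_tool:
  steps:
    - {"jaw":0.5,"tx":0,"ty":0,"tz":-0.01,"turn":0}
    - {"jaw":0.5,"tx":0,"ty":0,"tz":-0.03,"turn":0}
    - {"jaw":0.5,"tx":0,"ty":0,"tz":-0.07,"turn":0}
    - {"jaw":0.5,"tx":0,"ty":0,"tz":-0.13,"turn":0}
    - {"jaw":0.5,"tx":0,"ty":0,"tz":-0.22,"turn":0}
    - {"jaw":0.5,"tx":0,"ty":0,"tz":-0.32,"turn":0}
    - {"jaw":0.5,"tx":0,"ty":0,"tz":-0.42,"turn":0}
    - {"jaw":0.5,"tx":0,"ty":0,"tz":-0.48,"turn":0}
    - {"jaw":0.5,"tx":0,"ty":0,"tz":-0.5,"turn":0}
    - {"jaw":0.5,"tx":0,"ty":0,"tz":-0.5,"turn":0}
    - {"jaw":0.5,"tx":0,"ty":0,"tz":-0.5,"turn":0}

```text
t: 23.95
tool_pos: [0.5244, -0.3475, 0.1486]
orientation: [-2.218, -2.222, 0.0]
force: [-0.2, 0.3, -1.5]
opening: 0.0553
```

```bash
python3 - <<'E'
from h import *
s,c,p,d,M=snap('wrist','w16')
W=cloud(d,c);u=(W-s['tool_pos'])@M
q=u[:,240:250].reshape(-1,3)
for a in np.arange(-.05,.09,.01):
    k=q[(abs(q[:,0]-a)<.004)&(abs(q[:,2])<.07)]
    if len(k):print(round(a,3),np.median(k[:,2]).round(4))
m=(u[...,2]<-.045)&(u[...,2]>-.055)&(abs(u[...,1])<.04)&(abs(u[...,0]-.04)<.03)
print(m.sum(),cv2.minAreaRect((u[m][:,:2]*1000).astype(np.float32)))
E
```

```text
t 23.95 tcp [ 0.5244 -0.3475  0.1486] yawy 0.09 f [-0.2  0.3 -1.5] open 0.0553
-0.05 -0.0069
-0.04 -0.0069
-0.01 -0.0069
0.0 -0.0069
0.01 -0.0069
0.02 -0.0069
0.03 -0.0074
0.04 -0.0489
3017 ((40.44548416137695, -0.2738819122314453), (54.7192497253418, 8.394819259643555), 89.63861083984375)
```

View pics/w16.png

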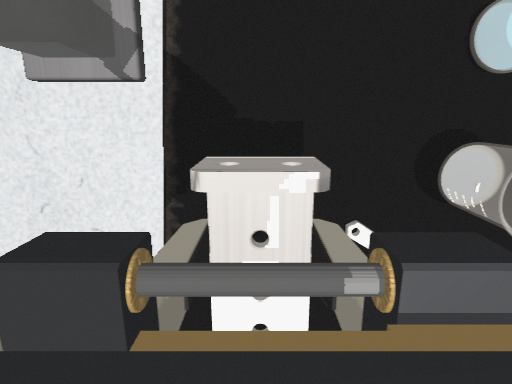

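The third bracket is held level. Its upright top is at (260,172) in the image, so its heel is 44.6 mm ahead of the TCP. I'll carry it to the pile.

Emit:
drive_tool:
  steps:
    - {"jaw":0.5,"tx":0.06,"ty":0,"tz":0,"turn":-0.01}
    - {"jaw":0.5,"tx":0.18,"ty":0,"tz":0,"turn":-0.02}
    - {"jaw":0.5,"tx":0.32,"ty":0,"tz":0,"turn":-0.03}
    - {"jaw":0.5,"tx":0.46,"ty":-0.01,"tz":0,"turn":-0.04}
    - {"jaw":0.5,"tx":0.6,"ty":-0.016,"tz":0,"turn":-0.04}
    - {"jaw":0.5,"tx":0.74,"ty":-0.016,"tz":0,"turn":-0.04}
    - {"jaw":0.5,"tx":0.86,"ty":-0.016,"tz":0,"turn":-0.04}
    - {"jaw":0.5,"tx":0.94,"ty":-0.016,"tz":0,"turn":-0.04}
    - {"jaw":0.5,"tx":0.98,"ty":-0.016,"tz":0,"turn":-0.04}
    - {"jaw":0.5,"tx":1.0,"ty":-0.016,"tz":0,"turn":-0.04}
    - {"jaw":0.5,"tx":1.0,"ty":-0.016,"tz":0,"turn":-0.04}
    - {"jaw":0.5,"tx":1.0,"ty":-0.016,"tz":0,"turn":-0.04}

```text
t: 25.2
tool_pos: [0.5196, -0.0489, 0.1496]
orientation: [-2.076, -2.358, 0.001]
force: [-0.3, -0.8, -1.7]
opening: 0.0555
```

```bash
cat >m2.py <<'E'
from h import *
import sys
s,c,p,d,M=snap('wrist',sys.argv[1])
W=cloud(d,c);u=(W-s['tool_pos'])@M
m=(u[...,2]<-.045)&(u[...,2]>-.055)&(abs(u[...,1])<.04)&(abs(u[...,0]-.04)<.03)
print('held upright',m.sum(),cv2.minAreaRect((u[m][:,:2]*1000).astype(np.float32)))
m=(W[...,2]>.046)&(W[...,2]<.054)&(u[...,0]>.040)&(abs(u[...,1])<.04)&(u[...,0]<.11)
m=cv2.erode(m.astype(np.uint8),np.ones((2,2)))>0
if m.sum()>5: print('bottom upright',m.sum(),cv2.minAreaRect((u[m][:,:2]*1000).astype(np.float32)),u[m].min(0),u[m].max(0))
h=np.array([.5127,.0262]);a=np.array([.1273,-.9919]);n=np.array([.9919,.1273]);t=s['tool_pos'][:2]-h
print('s',t@a*1e3,'lat',t@n*1e3,'-> heel3 s',t@a*1e3-44.6)
E
python3 m2.py w17
```

```text
t 25.2 tcp [ 0.5196 -0.0489  0.1496] yawy 7.26 f [-0.3 -0.8 -1.7] open 0.0555
held upright 3116 ((40.28172302246094, -0.3868236541748047), (54.682552337646484, 8.633163452148438), 89.88674926757812)
bottom upright 565 ((70.96197509765625, 3.6171207427978516), (52.56515884399414, 6.480506896972656), 89.97937774658203) [ 0.06771377 -0.02266459  0.09812484] [0.07421067 0.02990024 0.10355854]
s 75.33549606767309 lat -2.6681331082216335 -> heel3 s 30.73549606767309
```

View pics/w17.png

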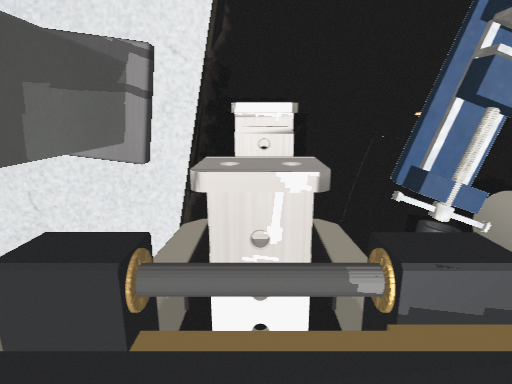

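Emit:
drive_tool:
  steps:
    - {"jaw":0.5,"tx":0.03,"ty":0.005,"tz":0.02,"turn":0}
    - {"jaw":0.5,"tx":0.06,"ty":0.01,"tz":0.06,"turn":0}
    - {"jaw":0.5,"tx":0.069,"ty":0.01,"tz":0.12,"turn":0}
    - {"jaw":0.5,"tx":0.069,"ty":0.01,"tz":0.19,"turn":0}
    - {"jaw":0.5,"tx":0.069,"ty":0.01,"tz":0.24,"turn":0}
    - {"jaw":0.5,"tx":0.069,"ty":0.01,"tz":0.265,"turn":0}
    - {"jaw":0.5,"tx":0.069,"ty":0.01,"tz":0.27,"turn":0}
    - {"jaw":0.5,"tx":0.069,"ty":0.01,"tz":0.27,"turn":0}
    - {"jaw":0.5,"tx":0.069,"ty":0.01,"tz":0.27,"turn":0}
    - {"jaw":0.5,"tx":0.069,"ty":0.01,"tz":0.27,"turn":0}

```text
t: 26.25
tool_pos: [0.5209, -0.0273, 0.0698]
orientation: [2.075, 2.357, 0.002]
force: [-0.1, 0.4, -2.6]
opening: 0.0555
```

```bash
python3 m2.py w18; python3 - <<'E'
from h import *
s,c,p,d,M=snap('scene','s18')
cv2.imwrite("pics/s18c.png",cv2.resize(p[150:260,160:320],(800,550),interpolation=2))
s,c,p,d,M=snap('top','t18')
cv2.imwrite("pics/t18c.png",cv2.resize(p[170:250,160:260],(800,640),interpolation=2)[:600])
E
```

```text
t 26.25 tcp [ 0.5209 -0.0273  0.0698] yawy 7.28 f [-0.1  0.4 -2.6] open 0.0555
held upright 3119 ((40.35049057006836, -0.3276500701904297), (54.815284729003906, 8.618603706359863), 89.88424682617188)
bottom upright 1113 ((50.22721481323242, -0.5016021728515625), (52.337120056152344, 7.353029251098633), 89.869384765625) [ 0.04649106 -0.02666323  0.01836689] [0.05388558 0.02566725 0.02352477]
s 54.08437346381771 lat 1.298640450849758 -> heel3 s 9.484373463817711
t 26.3 tcp [ 0.5207 -0.0273  0.0697] yawy 7.28 f [-0.2 -0.4 -2.3] open 0.0556
t 26.35 tcp [ 0.5206 -0.0272  0.0696] yawy 7.28 f [ 0.1  0.3 -2. ] open 0.0554
```

View pics/w18.png

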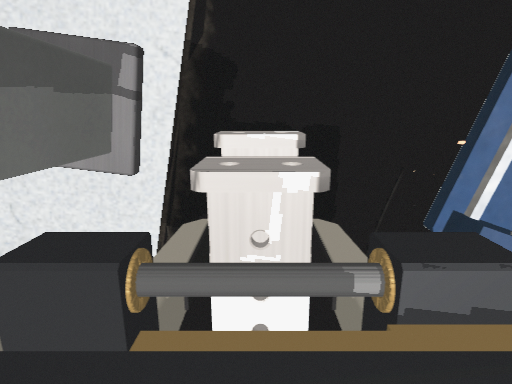

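View pics/s18c.png

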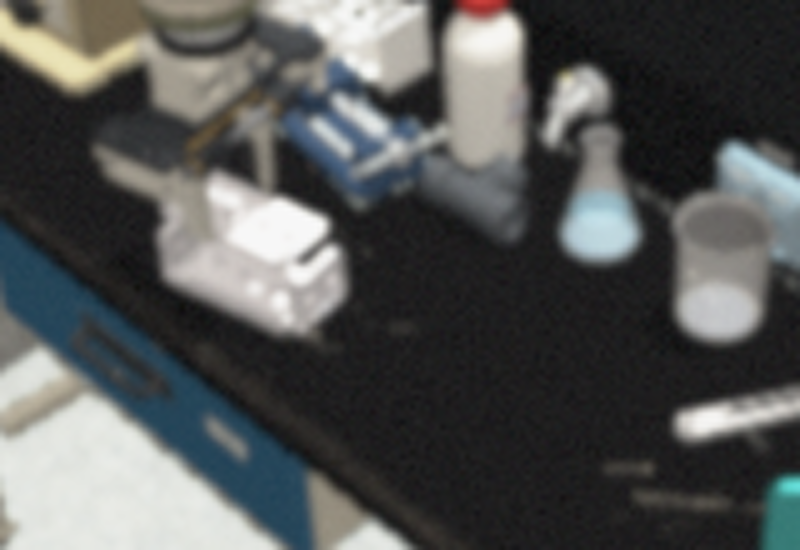

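The wrist view shows the bottom upright at (260,138), just ahead of the held upright at (260,172). The gap is 1.6 mm and the sides are aligned within 0.2 mm. About 2.4 mm should be left at the far end. The scene view agrees. I'll lower it slowly.

Emit:
drive_tool:
  steps:
    - {"jaw":0.5,"tx":-0.001,"ty":0,"tz":0.02,"turn":0}
    - {"jaw":0.5,"tx":-0.001,"ty":0,"tz":0.05,"turn":0}
    - {"jaw":0.5,"tx":-0.001,"ty":0,"tz":0.08,"turn":0}
    - {"jaw":0.5,"tx":-0.001,"ty":0,"tz":0.11,"turn":0}
    - {"jaw":0.5,"tx":-0.001,"ty":0,"tz":0.135,"turn":0}
    - {"jaw":0.5,"tx":-0.001,"ty":0,"tz":0.15,"turn":0}
    - {"jaw":0.5,"tx":-0.001,"ty":0,"tz":0.155,"turn":0}
    - {"jaw":0.5,"tx":-0.001,"ty":0,"tz":0.155,"turn":0}
    - {"jaw":0.5,"tx":-0.001,"ty":0,"tz":0.155,"turn":0}

```text
t: 27.3
tool_pos: [0.5205, -0.0275, 0.0227]
orientation: [2.075, 2.358, 0.001]
force: [-0.8, 0.7, -1.5]
opening: 0.0556
```

```bash
python3 m2.py w19
```

```text
t 27.3 tcp [ 0.5205 -0.0275  0.0227] yawy 7.29 f [-0.8  0.7 -1.5] open 0.0556
held upright 3117 ((40.386566162109375, -0.3203582763671875), (54.71043014526367, 8.596504211425781), 89.90869903564453)
bottom upright 2236 ((48.75249481201172, -0.2720661163330078), (54.500457763671875, 10.806232452392578), 89.83397674560547) [ 0.04330836 -0.02750939 -0.03124639] [ 0.05417859  0.02699096 -0.02342075]
s 54.22525958524131 lat 0.8897231713385442 -> heel3 s 9.62525958524131
```

View pics/w19.png

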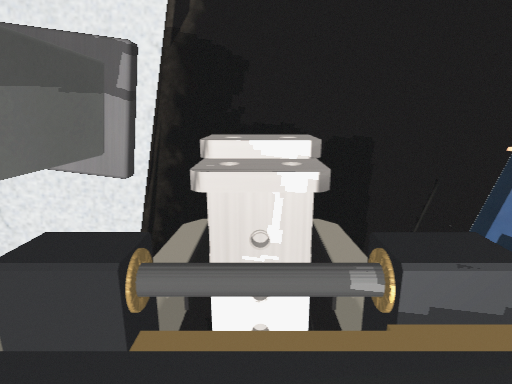

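Both uprights are aligned and clear of each other: the bottom one at rows 135-158, the held one at 159-190. I'll lower the last 6 mm.

Emit:
drive_tool:
  steps:
    - {"jaw":0.5,"tx":0,"ty":0,"tz":0.005,"turn":0}
    - {"jaw":0.5,"tx":0,"ty":0,"tz":0.01,"turn":0}
    - {"jaw":0.5,"tx":0,"ty":0,"tz":0.014,"turn":0}
    - {"jaw":0.5,"tx":0,"ty":0,"tz":0.016,"turn":0}
    - {"jaw":0.5,"tx":0,"ty":0,"tz":0.017,"turn":0}
    - {"jaw":0.5,"tx":0,"ty":0,"tz":0.017,"turn":0}

```text
t: 27.95
tool_pos: [0.52, -0.0274, 0.0171]
orientation: [-2.076, -2.358, 0.0]
force: [0.7, 0.3, -1.8]
opening: 0.0553
```

Emit:
drive_tool:
  steps:
    - {"jaw":0.5,"tx":0,"ty":0.001,"tz":0,"turn":0}
    - {"jaw":0.5,"tx":0,"ty":0.002,"tz":0.001,"turn":0}
    - {"jaw":0.5,"tx":0,"ty":0.002,"tz":0.002,"turn":0}
    - {"jaw":0.5,"tx":0,"ty":0.002,"tz":0.003,"turn":0}
    - {"jaw":0.5,"tx":0,"ty":0.002,"tz":0.003,"turn":0}

```text
t: 28.45
tool_pos: [0.5207, -0.0273, 0.0163]
orientation: [-2.076, -2.358, 0.0]
force: [0.1, 1.3, -1.1]
opening: 0.0554
```

```bash
python3 m2.py w20
```

```text
t 28.45 tcp [ 0.5207 -0.0273  0.0163] yawy 7.29 f [ 0.1  1.3 -1.1] open 0.0554
held upright 3008 ((40.57578659057617, -0.3067893981933594), (8.408284187316895, 54.793209075927734), 0.010675907135009766)
bottom upright 2462 ((49.15690612792969, -0.35825347900390625), (54.019996643066406, 10.114794731140137), 89.81334686279297) [ 0.04407382 -0.02735287 -0.03750381] [ 0.0542706   0.0266672  -0.02972581]
s 54.11892527878311 lat 1.1206607176508725 -> heel3 s 9.518925278783108
```

Emit:
drive_tool:
  steps:
    - {"jaw":0.5,"tx":0,"ty":0,"tz":0.001,"turn":0}
    - {"jaw":0.5,"tx":0,"ty":0,"tz":0.001,"turn":0}
    - {"jaw":0.55,"tx":0,"ty":0,"tz":0.001,"turn":0}
    - {"jaw":0.65,"tx":0,"ty":0,"tz":0.001,"turn":0}
    - {"jaw":0.75,"tx":0,"ty":0,"tz":0.001,"turn":0}
    - {"jaw":0.8,"tx":0,"ty":0,"tz":0,"turn":0}
    - {"jaw":0.8,"tx":0,"ty":0,"tz":-0.04,"turn":0}
    - {"jaw":0.8,"tx":0,"ty":0,"tz":-0.14,"turn":0}
    - {"jaw":0.8,"tx":0,"ty":0,"tz":-0.28,"turn":0}
    - {"jaw":0.8,"tx":0,"ty":0,"tz":-0.43,"turn":0}
    - {"jaw":0.8,"tx":-0.15,"ty":0,"tz":-0.57,"turn":0}
    - {"jaw":0.8,"tx":-0.3,"ty":0,"tz":-0.6,"turn":0}

```text
t: 29.7
tool_pos: [0.5337, -0.1107, 0.2006]
orientation: [2.067, 2.357, 0.006]
force: [1.5, -0.7, -0.1]
opening: 0.0743
```

Emit:
drive_tool:
  steps:
    - {"jaw":0.8,"tx":-0.12,"ty":0,"tz":0,"turn":0}
    - {"jaw":0.8,"tx":-0.25,"ty":0,"tz":0,"turn":0}
    - {"jaw":0.8,"tx":-0.3,"ty":0,"tz":0,"turn":0}
    - {"jaw":0.8,"tx":-0.3,"ty":0,"tz":0,"turn":0}
    - {"jaw":0.8,"tx":-0.3,"ty":0,"tz":0,"turn":0}

```text
t: 30.2
tool_pos: [0.5427, -0.1994, 0.1946]
orientation: [-2.076, -2.357, -0.001]
force: [0.1, -0.4, 0.4]
opening: 0.0742
```

```bash
python3 - <<'E'
from h import *
s,c,p,d,M=snap('wrist','w21')
W=cloud(d,c)
h=np.array([.5127,.0262]);a=np.array([.1273,-.9919]);n=np.array([.9919,.1273])
S=(W[...,:2]-h)@a;T=(W[...,:2]-h)@n
for lo,hi in((.021,.028),(.045,.053),(.054,.0605),(.0615,.070)):
    m=(W[...,2]>lo)&(W[...,2]<hi)&(S>-.02)&(S<.16)&(abs(T)<.04)
    k,l,st,_=cv2.connectedComponentsWithStats(m.astype(np.uint8))
    for i in range(1,k):
        if st[i,4]>80:
            q=l==i;r=cv2.minAreaRect(np.stack([S[q],T[q]],1).astype(np.float32)*1000)
            print(lo,st[i,4],[np.round(v,1) for v in r],'z',np.median(W[q][:,2]).round(4),'S',(S[q].min()*1e3).round(1),(S[q].max()*1e3).round(1))
q=(W[...,2]>.021)&(W[...,2]<.028)&(S>.02)&(S<.128)&(abs(T)<.02)
A=np.stack([S[q],T[q],np.ones(q.sum())],1);print('plane',np.linalg.lstsq(A,W[q][:,2],rcond=None)[0])
s,c,p,d,M=snap('scene','s21')
cv2.imwrite("pics/s21c.png",cv2.resize(p[150:260,160:320],(800,550),interpolation=2))
s,c,p,d,M=snap('top','t21')
cv2.imwrite("pics/t21c.png",cv2.resize(p[140:250,120:320],(800,440),interpolation=2))
E
```

```text
t 30.2 tcp [ 0.5427 -0.1994  0.1946] yawy 7.27 f [ 0.1 -0.4  0.4] open 0.0742
0.021 4347 [array([90.8,  0.3]), array([56.1, 75.1]), np.float64(90.0)] z 0.0233 S 53.3 128.3
0.054 517 [array([136.1,   0.3]), array([ 7.4, 53.4]), np.float64(0.1)] z 0.0572 S 132.3 139.7
plane [-0.00054586  0.00016186  0.02335895]
t 30.25 tcp [ 0.5427 -0.1989  0.1946] yawy 7.32 f [0.7 0.2 0.1] open 0.0743
t 30.3 tcp [ 0.5428 -0.1987  0.1946] yawy 7.36 f [-0.3 -0.3 -0.2] open 0.0743
```

View pics/w21.png

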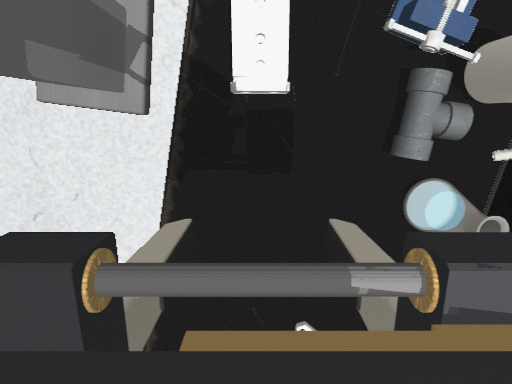

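View pics/s21c.png

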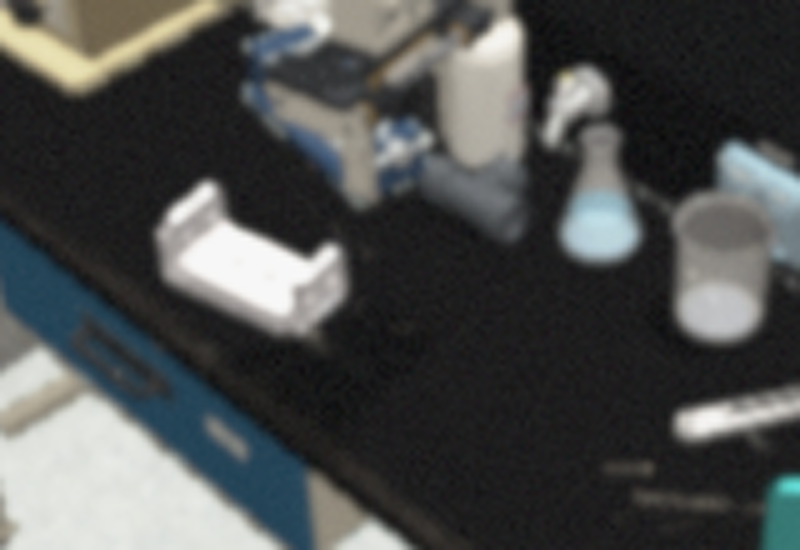

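View pics/t21c.png

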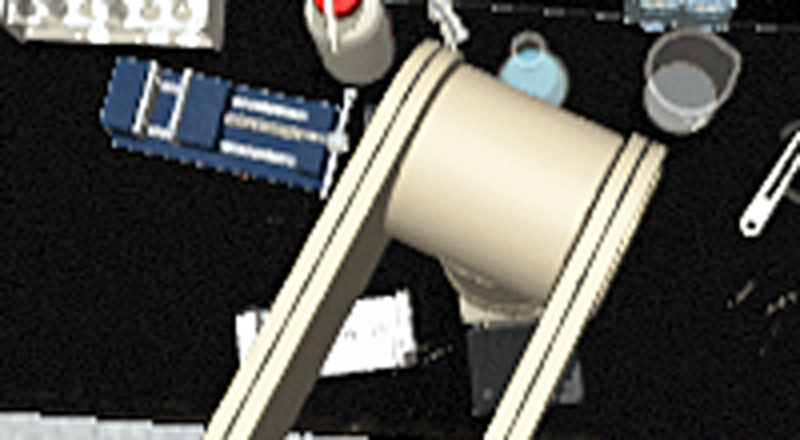

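The pile is level: the third face has a slope of 0.0005 and z of about 24 mm. The second and third sides are in line, and the uprights sit at opposite ends. The robot is clear, so I'm handing in.

```bash
python3 -c "
from plant import robot
print(robot.close_job())"
```

```text
the job is handed in; nothing more can be done
None
```

The brackets are piled as asked, and I handed the job in at about 30.3 s with the arm clear of everything.

- **Laying over:** I gripped the standing bracket lightly at its top and swung it about its heel until the free end was about 1 mm from the bench. I lowered that last millimetre and let go.
- **Second bracket:** it lies on the bottom one, turned opposite, with its heel measured 139.9 mm from the bottom bracket's heel.
- **Third bracket:** it lies flat between the two uprights. I estimate 1.5 mm clear at the bottom bracket's upright and 2.4 mm at the second's.

**Last checks:**
- **Level:** the wrist depth image shows the third bracket's face level (slope about 0.0005) at 23.3 mm. It should be 24 mm, which is within calibration error.
- **Sides:** the second and third are in line within about 0.1 mm of each other. Their alignment to the bottom one, seen just before release, was within about 0.2 mm.
- **Bystanders:** the scene view shows the flask, beaker and tee where they were.

**Not confirmed:**
- My first estimate of the bottom bracket's sideways position was about 1 mm off the close-up views, so I trusted the close-ups.
- The arm hid part of the pile in the final top picture. The bottom and third uprights were outside the last wrist view, and I saw them only in the scene camera and in close-ups before release.

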